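# Fetch the pumpkin ornament from the back of the craft stand

## Robot

A 7-joint arm with a two-finger parallel gripper is mounted at the origin on a cart in front of the work surface, level with it; the furniture and walls round the work are solid. World frame = base frame: x ahead of the robot, y to its left, z up, the work surface at z = 0. Lengths are in mm, angles in rad, forces in N, time in s.
With the tool pointing down it reaches from about 400 to 875 mm from the base axis. Payload 4.4 kg.
Tool frame: the origin (TCP) lies at the very end of the fingers, on their centre line; the grasp point (between the pads) lies 19 mm behind it; z points along the fingers, y is the line along which they close (so a half turn about z gives the same grasp; the last joint's range is limited). The gripper opens to 85 mm and grips with 20 to 120 N. Pads are 22 mm wide; open, the fingers measure 114 mm over their backs; the gripper's body (76 mm by 85 mm) begins 54 mm behind the grasp point. The pads swing forward as they close: fully open they stand 13 mm farther back than shut.
Start: joints at [-1.39, 0.628, 0.038, 1.517, -0.027, 0.996, -0.02], TCP at [158.771, 630.325, 231.313] pointing down, gripper open.
Joint ranges: [-3.06, 3.06], [-0.37, 2.12], [-1.25, 1.32], [0.18, 2.47], [-1.1, 4.24], [0.23, 1.98], [-2.94, 2.94]. Speed limits (rad/s): [2.57, 2.57, 3.14, 3.14, 3.14, 3.14, 3.14].

## Interface

Orientations are given as [roll, pitch, yaw] about the fixed x, y, z axes, in that order (R = Rz(yaw) Ry(pitch) Rx(roll)).
In Python, from cell import read_state, get_image, camera_params, finish_job gives the robot as it stands.
- The arm moves only by the tool arm_command, never from a script. Its argument "deltas" is a list of rows, each an object of numbers: "dx", "dy", "dz": the shift along the world's x, y, z in m; "yaw": the turn about the world's z in degrees; "jaw": the opening, from 0 (shut) to 1 (fully open). A call has 1 to 20 rows; each row is the pose to reach, as a shift and turn from the pose commanded when the call began; what a row does not reach only later rows make up. A row lasts 1/10 s, in which the tool goes at most 50 mm and 8.59 degrees, less where a joint would pass 70% of its speed; a pose out of reach is approached as far as the arm can. A call with a gripper value outside its range is refused whole. The fingers move at their own pace and stop on an object; the grip force is fixed at half the most. Time passes only in rows, so rows that repeat a pose let the fingers close. It gives the time, the measured TCP pose, the force, the opening and the grip force at its end, in the units of the state.
- read_state(): the state, without advancing time (a new reading comes with each control period).
- get_image(name): name is "side" or "top"; returns (picture, depth): 400x640x3 uint8, red, green, blue; 400x640 float32, mm along the optical axis (not along the pixel's ray), 0 where there is no reading.
- camera_params(name): a dict with "camera_matrix" (3x3 intrinsics, pixels), "extrinsics" (4x4, takes a point from camera to world coordinates). Camera axes: x right, y down, z forward; pixel columns grow to the right and rows downward; lengths in mm; the calibration is good to about 2 mm. A picture is of the moment at which its call begins. camera_params takes no time and is no camera call.
- finish_job(): hands the job in; it is judged then, once.
The state is a dict: "clock": time; "qpos": joint angles; "qd": joint speeds; "tau": joint torques, N m; "eef_pos": TCP position; "tool_rot": TCP orientation; "force": force on the tool from outside, world axes, zero at the start; "torque": the same for the moment, N m; "width": finger opening in mm; "gripper_force": force on a finger pad.
Only numpy, scipy, OpenCV 4.12 (cv2) and the standard library are available. Lean on these libraries where they do the work, as an engineer would, in place of code of your own. Each camera call takes 0.05 s, during which the arm holds its last target. There are 200 camera calls.

## Task

The orange pumpkin ornament at the back of the wooden craft stand is wanted on the round dark display plinth, but the glue stick and the two paint pots crowd it in. First stand those three upright on the blue mat, then fetch the pumpkin and stand it upright in the middle of the plinth, and last put the glue stick and the paint pots back upright, each exactly on the spot of the stand where it stood at the start. Do not tip anything over, and leave the small yellow pumpkin and the black cat where they are.

Things in the scene. Friction and masses are not known exactly. Their poses are not given: they have to be found in the camera images.
- pumpkin: The orange pumpkin ornament with green leaves on top, round, 34 mm wide, 31 mm high, 12 g. Origin: centre of its underside, z up. At the start it stands at the back of the craft stand; grip it across the stand's y axis, with the pads about 15 mm above its underside.
- pot_orange: Round orange paint pot, white lid with an orange dot on top, 37 mm diameter, 41 mm high, about 45 g. Origin: centre of its underside, z up. Stands at the start beside the pumpkin on the left or right spot of the stand; grip it along the stand's x axis, about 22 mm above its underside.
- pot_purple: Round purple paint pot, white lid with a purple dot on top, otherwise the same as the orange one, on the other side spot at the start.
- glue: Yellow glue stick standing upright, 28 mm diameter, 96 mm high, about 30 g. Origin: centre of its underside, z up. At the start it stands on the front spot of the stand, so close that a low gripper over the pumpkin or pots would hit it; grip it across the stand's y axis, about 55 mm above its underside.
- stand: Fixed wooden board 130 (x) by 160 (y) by 10 mm with four white round spots on top (z = 10 mm). Origin: centre of its underside; x to its back, y to its left. Spots at (x, y) mm: pumpkin (28, 0), sides (20, 44) and (20, -44), front (-20, 0). Behind the pumpkin an upright slat, 36 mm wide in y, x = 50 to 58, top at z = 60 mm; behind it a low foot 60 mm wide, x = 58 to 64, top at z = 22.
- mat: Fixed thin flat blue mat, 130 (x) by 160 (y) by 4 mm. The side area for the cleared things. Origin: centre of its underside.
- plinth: Fixed round plinth of dark wood, 84 mm across at the foot, flat top 72 mm across and 20 mm above its origin, which is the centre of its underside.
- yellow: Small yellow stacked-pumpkin ornament, 31 mm wide, 38 mm high, a bystander: do not disturb. Origin: centre of its underside.
- cat: Small black cat figurine, 17 mm wide, 28 mm high, a bystander: do not disturb. Origin: centre of its underside.
Things that resemble listed ones, but are neither listed nor needed, are in the scene too. What is shaped like the glue but purple is not meant.

How it is judged (in metres and radians):
On the way, in this order (a step that is already met when the one before it is completed fails the run):
1. glue stick and both paint pots stand upright and released on the blue mat, the pumpkin still in its place (x of pot_orange in the frame of mat between -0.065 and 0.065 m and y of pot_orange in the frame of mat between -0.08 and 0.08 m and z of pot_orange in the frame of mat between -0.002 and 0.012 m and angle between each of pot_orange, pot_purple, glue's own z axis and vertical below 0.15 rad and linear speed of each of pot_orange, pot_purple, glue below 0.03 m/s and contact force between the fingers and pot_orange below 0.1 N and x of pot_purple in the frame of mat between -0.065 and 0.065 m and y of pot_purple in the frame of mat between -0.08 and 0.08 m and z of pot_purple in the frame of mat between -0.002 and 0.012 m and contact force between the fingers and pot_purple below 0.1 N and x of glue in the frame of mat between -0.065 and 0.065 m and y of glue in the frame of mat between -0.08 and 0.08 m and z of glue in the frame of mat between -0.002 and 0.012 m and contact force between the fingers and glue below 0.1 N and distance of pumpkin from where it was at the start of the episode below 0.03 m), for 0.2 s.
2. the pumpkin stands upright and released in the middle of the plinth while the three others are still on the mat (horizontal distance between pumpkin and plinth below 0.015 m and z of pumpkin in the frame of plinth between 0.015 and 0.028 m and angle between each of pumpkin, pot_orange, pot_purple, glue's own z axis and vertical below 0.15 rad and linear speed of each of pumpkin, pot_orange, pot_purple, glue below 0.03 m/s and contact force between the fingers and pumpkin below 0.1 N and x of pot_orange in the frame of mat between -0.065 and 0.065 m and y of pot_orange in the frame of mat between -0.08 and 0.08 m and z of pot_orange in the frame of mat between -0.002 and 0.012 m and contact force between the fingers and pot_orange below 0.1 N and x of pot_purple in the frame of mat between -0.065 and 0.065 m and y of pot_purple in the frame of mat between -0.08 and 0.08 m and z of pot_purple in the frame of mat between -0.002 and 0.012 m and contact force between the fingers and pot_purple below 0.1 N and x of glue in the frame of mat between -0.065 and 0.065 m and y of glue in the frame of mat between -0.08 and 0.08 m and z of glue in the frame of mat between -0.002 and 0.012 m and contact force between the fingers and glue below 0.1 N), for 0.2 s.
At the end, for the whole second after the job is handed in: The pumpkin stands upright on the plinth, within 15 mm of its centre; the glue stick and both paint pots stand upright within 15 mm of where each of them stood at the start; all released and at rest (horizontal distance between pumpkin and plinth below 0.015 m and z of pumpkin in the frame of plinth between 0.015 and 0.028 m and angle between each of pumpkin, pot_orange, pot_purple, glue's own z axis and vertical below 0.15 rad and linear speed of each of pumpkin, pot_orange, pot_purple, glue below 0.03 m/s and contact force between the fingers and pumpkin below 0.1 N and distance of each of pot_orange, pot_purple, glue from where it was at the start of the episode below 0.015 m and contact force between the fingers and pot_orange below 0.1 N and contact force between the fingers and pot_purple below 0.1 N and contact force between the fingers and glue below 0.1 N); the robot touches nothing.
It fails at once if the pumpkin, a paint pot or the glue stick is tipped over (angle between any of pot_orange, pot_purple, glue, pumpkin's own z axis and vertical above 0.7 rad).
It fails at once if the yellow pumpkin or the black cat is moved more than 20 mm (distance of any of yellow, cat from where it was at the start of the episode above 0.02 m).
It also fails if it takes over 141 s, if anything falls off the work surface, if the arm or the gripper's body presses on something with over 40 N, if the wrist force passes 120 N, or if a joint passes its speed limit or range.

## Working session

There is one attempt and no reset: what is moved stays moved. The work goes in short steps, Python scripts to look and compute and a tool call to move; the robot and the scene stay as the last step left them, time stands still between calls to the robot, and variables do not carry over. Pictures are saved under pics/ and viewed, at most 16 in all, crops included, and the job is handed in when it is done.

Besides the shell and the picture viewer there is one more tool, called after "Call:" as name(argument=value, ...) on one line, values as JSON. arm_command: Moves the arm, as the interface text tells. Its arguments: {"type":"object","properties":{"deltas":{"type":"array"}},"required":["deltas"]}

```bash
mkdir -p pics; cat > h.py <<'E'
import numpy as np, cv2
from cell import *
def snap(n,tag):
    p,d=get_image(n); np.savez(f'pics/{tag}.npz',p=p,d=d); cv2.imwrite(f'pics/{tag}.png',p[:,:,::-1]); return p,d
def world(n,d,u,v,z=None):
    c=camera_params(n); K=np.array(c['camera_matrix']); E=np.array(c['extrinsics'])
    r=np.linalg.inv(K)@[u,v,1]
    if z is None: return (E@np.r_[r*d[int(v),int(u)],1])[:3]
    w=E[:3,:3]@r; o=E[:3,3]; return o+w*(z-o[2])/w[2]
def cloud(n,d):
    c=camera_params(n); K=np.array(c['camera_matrix']); E=np.array(c['extrinsics'])
    v,u=np.mgrid[:400,:640]; r=np.stack([u,v,np.ones_like(u)],-1)@np.linalg.inv(K).T*d[...,None]
    return r@E[:3,:3].T+E[:3,3]
def crop(tag,u0,u1,v0,v1,s):
    im=cv2.imread(f'pics/{tag}.png')[v0:v1,u0:u1]; cv2.imwrite(f'pics/{tag}_c{u0}_{v0}.png',cv2.resize(im,None,fx=s,fy=s,interpolation=cv2.INTER_CUBIC))
E
python3 -c "
from h import *
for n in ('top','side'): snap(n,n+'0'); print(n,camera_params(n))
print(read_state())"
```

```text
top {'camera_matrix': array([[441.2288596 ,   0.        , 323.02449644],
       [  0.        , 441.2288596 , 195.75437154],
       [  0.        ,   0.        ,   1.        ]]), 'extrinsics': array([[ 6.80306703e-03, -9.96541621e-01,  8.28161524e-02,
         4.02352687e+02],
       [-9.99976802e-01, -6.75182380e-03,  8.98807472e-04,
         5.00077482e+01],
       [-3.36538988e-04, -8.28203459e-02, -9.96564437e-01,
         1.01342578e+03],
       [ 0.00000000e+00,  0.00000000e+00,  0.00000000e+00,
         1.00000000e+00]])}
side {'camera_matrix': array([[517.80318961,   0.        , 332.15791336],
       [  0.        , 517.80318961, 196.77195713],
       [  0.        ,   0.        ,   1.        ]]), 'extrinsics': array([[ 9.99900915e-01,  7.40210590e-03, -1.19736417e-02,
         5.27088997e+02],
       [ 1.40506699e-02, -5.76707965e-01,  8.16829542e-01,
        -9.27460949e+02],
       [-8.59035773e-04, -8.16916845e-01, -5.76754827e-01,
         7.28481298e+02],
       [ 0.00000000e+00,  0.00000000e+00,  0.00000000e+00,
         1.00000000e+00]])}
{'clock': 0.1, 'qpos': array([-1.3897837 ,  0.62926089,  0.03852335,  1.51823007, -0.02699569,
        0.9963234 , -0.02002694]), 'qd': array([-0.00021455, -0.00166408,  0.00016549, -0.00446908, -0.00050516,
        0.00134279, -0.0005336 ]), 'tau': array([ 3.07033588e-03, -5.64539516e+01,  1.23039655e+00, -1.93976694e+01,
        1.12679190e-02,  5.35593135e-03, -8.91516578e-06]), 'eef_pos': array([158.68621565, 629.76797243, 230.48992626]), 'tool_rot': array([-3.13989204e+00,  6.67218925e-05,  2.89469277e+00]), 'force': array([ 0.14263716, -0.42620436, -0.2594157 ]), 'torque': array([-0.03770188, -0.02472362, -0.00839037]), 'gripper_force': 0.0, 'width': 85.66481852403179}
```

View pics/top0.png

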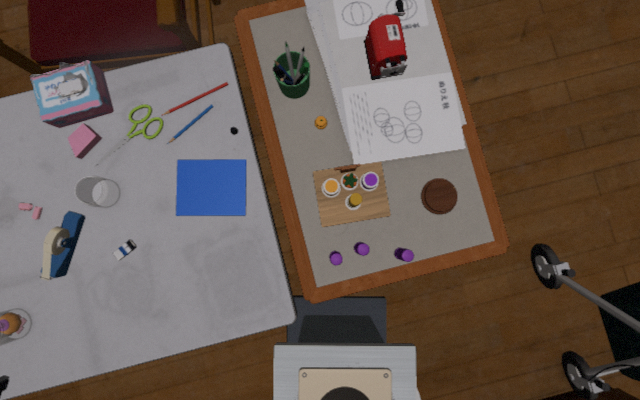

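View pics/side0.png

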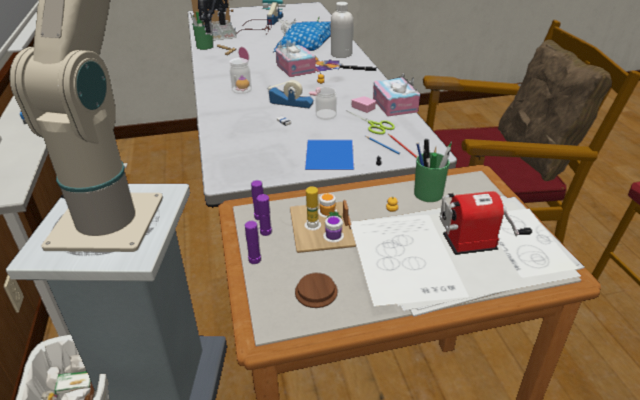

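The top view shows the stand at about (352,193), with the orange pot at (331,187), pumpkin at (349,181), purple pot at (370,180) and yellow-capped glue at (354,201). The mat is at (211,187), the plinth at (439,196), the yellow pumpkin at (321,122) and the cat at (234,130). Three purple glue sticks, at (335,258), (362,249) and (404,255), are decoys. Next I'll check an enlarged crop and measure.

```bash
python3 -c "
from h import *
crop('top0',300,400,150,230,7)
d=np.load('pics/top0.npz')['d']; C=cloud('top',d)
for nm,u,v in [('orange',331,187),('pump',349,181),('purple',370,180),('glue',354,201),('mat',211,187),('mTL',177,160),('mTR',245,160),('mBR',245,215),('mBL',177,215),('plinth',439,196),('yellow',321,122),('cat',234,130),('stand',335,212),('stBL',320,223),('stBR',388,215),('table',300,240),('white table',150,230),('slat',345,168),('dec',335,258),('d2',362,249),('d3',404,255)]: print(nm,C[v,u].round(1))
"
```

```text
orange [501.5  33.6  53.5]
pump [517.6  -7.1  30.7]
purple [517.7 -52.   51.3]
glue [467.3 -13.1 106.3]
mat [504.8 308.9   3.1]
mTL [5.675e+02 3.903e+02 1.000e-01]
mTR [568.3 232.2   1.9]
mBR [441.2 230.6  -4.6]
mBL [439.9 385.3   1.9]
plinth [ 486.1 -211.    20.4]
yellow [651.3  56.6  32.3]
cat [633.5 254.7  24.1]
stand [449.   23.3   6.6]
stBL [423.8  57.4   2.1]
stBR [442.8 -97.1  10.4]
table [ 3.847e+02  1.029e+02 -3.000e-01]
white table [405.2 447.2  -1.3]
slat [542.6   3.4  59.7]
dec [350.   25.3  97.6]
d2 [368.8 -30.3  97.9]
d3 [ 357.  -117.4   94.4]
```

View pics/top0_c300_150.png

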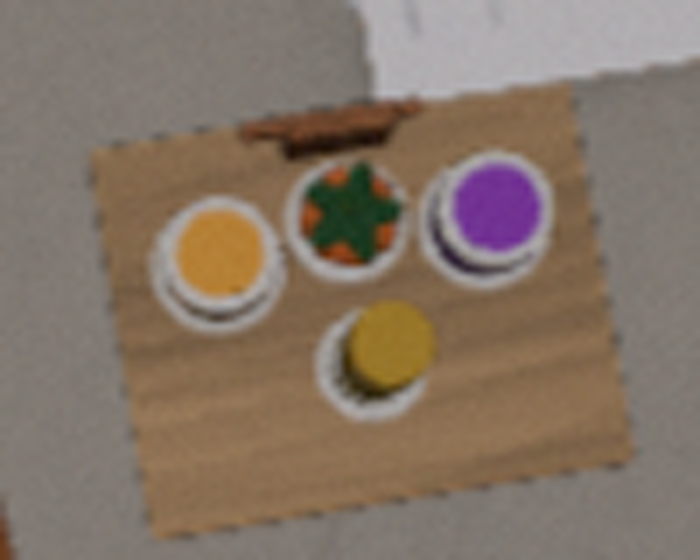

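```bash
python3 -c "
from h import *
W=lambda x,y,z:world('top',None,300+(x+.5)/7-.5,150+(y+.5)/7-.5,z)[:2]
loc=np.array([[65,80],[65,-80],[-65,-80],[-65,80],[20,44],[28,0],[-20,0]],float)
pts=np.array([W(*p,10) for p in [(92,152),(572,85),(632,458),(155,535),(219,265),(348,219),(373,363)]])
a,b=loc.mean(0),pts.mean(0); U,S,Vt=np.linalg.svd((loc-a).T@(pts-b)); R=Vt.T@U.T; t=b-R@a
print('stand',t,np.degrees(np.arctan2(R[1,0],R[0,0]))); print((loc@R.T+t-pts).round(1))
for n,l,m in [('orange',(20,44),(220,253,51)),('pump',(28,0),(350,210,36)),('purple',(20,-44),(498,207,51)),('glue',(-20,0),(391,345,106))]: print(n,(R@l+t).round(1),W(*m).round(1))
C=cloud('top',np.load('pics/top0.npz')['d']); p=np.load('pics/top0.npz')['p'].astype(int)
v,u=np.mgrid[:400,:640]
bl=(p[...,2]>p[...,0]+80)&(abs(u-211)<45)&(abs(v-187)<40)
X=np.array([world('top',None,a,b,4)[:2] for b,a in np.argwhere(bl)]).astype(np.float32); print('mat',cv2.minAreaRect(X))
pl=(abs(u-439)<28)&(abs(v-196)<28)&(C[...,2]>15)&(C[...,2]<30)
X=np.array([world('top',None,a,b,20)[:2] for b,a in np.argwhere(pl)]); print('plinth',X.mean(0),(X.max(0)+X.min(0))/2,np.ptp(X,axis=0))
pl=(abs(u-439)<28)&(abs(v-196)<28)&(p.sum(-1)<230)
X=np.array([world('top',None,a,b,12)[:2] for b,a in np.argwhere(pl)]); print('plinth dark',X.mean(0),(X.max(0)+X.min(0))/2,np.ptp(X,axis=0))
"
```

```text
stand [492.07535154 -13.74394776] 9.11646811585399
[[ 1.7  0.6]
 [ 3.8 -0.1]
 [-2.3 -1.7]
 [-1.6  1.5]
 [-0.1 -0.3]
 [-0.6 -0.4]
 [-0.9  0.3]]
orange [504.9  32.9] [504.5  33.5]
pump [519.7  -9.3] [520.2  -8.1]
purple [518.8 -54. ] [519.6 -53.6]
glue [472.3 -16.9] [471.8 -16. ]Traceback (most recent call last):
  File "<string>", line 12, in <module>
    X=np.array([world('top',None,a,b,4)[:2] for b,a in np.argwhere(bl)]).astype(np.float32); print('mat',cv2.minAreaRect(X))
                ~~~~~^^^^^^^^^^^^^^^^^^
  File "h.py", line 6, in world
    c=camera_params(n); K=np.array(c['camera_matrix']); E=np.array(c['extrinsics'])
ValueError: time passes only in moves, steps and waits
```

```bash
python3 -c "
from h import *
cp=camera_params('top'); import h; h.camera_params=lambda n:cp
C=cloud('top',np.load('pics/top0.npz')['d']); p=np.load('pics/top0.npz')['p'].astype(int)
v,u=np.mgrid[:400,:640]
bl=(p[...,2]>p[...,0]+80)&(abs(u-211)<45)&(abs(v-187)<40)
P=lambda m,z:np.array([world('top',None,a,b,z)[:2] for b,a in np.argwhere(m)])
print('mat',cv2.minAreaRect(P(bl,4).astype(np.float32)))
w=(abs(u-439)<28)&(abs(v-196)<28)
for X in (P(w&(C[...,2]>15)&(C[...,2]<30),20),P(w&(p.sum(-1)<230),10)): print('plinth',X.mean(0),(X.max(0)+X.min(0))/2,np.ptp(X,axis=0))
crop('top0',405,475,160,230,8)
"
```

```text
mat ((504.01513671875, 309.0298767089844), (127.11494445800781, 157.0666961669922), 0.5018877983093262)
plinth [ 487.9831453 -215.0425513] [ 488.50504264 -214.5680562 ] [68.1562058  70.22554395]
plinth [ 486.88886857 -213.04263356] [ 487.08647294 -212.64181886] [77.9909941  80.11145531]
```

View pics/top0_c405_160.png

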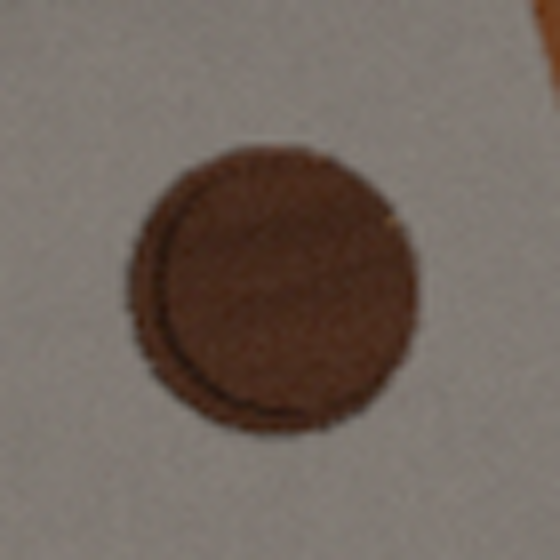

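The plinth's top disc is centred near (289,279) in the crop, which is about (488,-214) in the world. The stand fit (yaw 9.1°) agrees with the object tops to about 1 mm. The glue I want is the yellow one at top-view (354,201). The three purple sticks don't fit. I'll move above the glue first.

Call:
arm_command(deltas=[{"dx": 0.01, "dy": -0.01, "yaw": 1, "jaw": 0.7}, {"dx": 0.04, "dy": -0.03, "yaw": 3, "jaw": 0.7}, {"dx": 0.07, "dy": -0.06, "yaw": 5, "jaw": 0.7}, {"dx": 0.1, "dy": -0.09, "yaw": 7, "jaw": 0.7}, {"dx": 0.13, "dy": -0.12, "yaw": 9, "jaw": 0.7}, {"dx": 0.16, "dy": -0.15, "yaw": 11, "jaw": 0.7}, {"dx": 0.19, "dy": -0.18, "yaw": 13, "jaw": 0.7}, {"dx": 0.22, "dy": -0.21, "yaw": 15, "jaw": 0.7}, {"dx": 0.24, "dy": -0.25, "yaw": 17, "jaw": 0.7}, {"dx": 0.25, "dy": -0.29, "yaw": 19, "jaw": 0.7}, {"dx": 0.26, "dy": -0.33, "yaw": 21, "jaw": 0.7}, {"dx": 0.27, "dy": -0.37, "yaw": 23.2, "jaw": 0.7}, {"dx": 0.28, "dy": -0.41, "yaw": 23.2, "jaw": 0.7}, {"dx": 0.285, "dy": -0.45, "yaw": 23.2, "jaw": 0.7}, {"dx": 0.29, "dy": -0.49, "yaw": 23.2, "jaw": 0.7}, {"dx": 0.295, "dy": -0.53, "yaw": 23.2, "jaw": 0.7}, {"dx": 0.3, "dy": -0.57, "yaw": 23.2, "jaw": 0.7}, {"dx": 0.307, "dy": -0.61, "yaw": 23.2, "jaw": 0.7}, {"dx": 0.313, "dy": -0.64, "yaw": 23.2, "jaw": 0.7}, {"dx": 0.313, "dy": -0.647, "yaw": 23.2, "jaw": 0.7}])

```text
invalid input at $.deltas[0]: expected keys dx, dy, dz, yaw, jaw
```

Call:
arm_command(deltas=[{"dx": 0.01, "dy": -0.01, "dz": 0, "yaw": 1, "jaw": 0.7}, {"dx": 0.04, "dy": -0.03, "dz": 0, "yaw": 3, "jaw": 0.7}, {"dx": 0.07, "dy": -0.06, "dz": 0, "yaw": 5, "jaw": 0.7}, {"dx": 0.1, "dy": -0.09, "dz": 0, "yaw": 7, "jaw": 0.7}, {"dx": 0.13, "dy": -0.12, "dz": 0, "yaw": 9, "jaw": 0.7}, {"dx": 0.16, "dy": -0.15, "dz": 0, "yaw": 11, "jaw": 0.7}, {"dx": 0.19, "dy": -0.18, "dz": 0, "yaw": 13, "jaw": 0.7}, {"dx": 0.22, "dy": -0.21, "dz": 0, "yaw": 15, "jaw": 0.7}, {"dx": 0.24, "dy": -0.25, "dz": 0, "yaw": 17, "jaw": 0.7}, {"dx": 0.25, "dy": -0.29, "dz": 0, "yaw": 19, "jaw": 0.7}, {"dx": 0.26, "dy": -0.33, "dz": 0, "yaw": 21, "jaw": 0.7}, {"dx": 0.27, "dy": -0.37, "dz": 0, "yaw": 23.2, "jaw": 0.7}, {"dx": 0.28, "dy": -0.41, "dz": 0, "yaw": 23.2, "jaw": 0.7}, {"dx": 0.285, "dy": -0.45, "dz": 0, "yaw": 23.2, "jaw": 0.7}, {"dx": 0.29, "dy": -0.49, "dz": 0, "yaw": 23.2, "jaw": 0.7}, {"dx": 0.295, "dy": -0.53, "dz": 0, "yaw": 23.2, "jaw": 0.7}, {"dx": 0.3, "dy": -0.57, "dz": 0, "yaw": 23.2, "jaw": 0.7}, {"dx": 0.307, "dy": -0.61, "dz": 0, "yaw": 23.2, "jaw": 0.7}, {"dx": 0.313, "dy": -0.64, "dz": 0, "yaw": 23.2, "jaw": 0.7}, {"dx": 0.313, "dy": -0.647, "dz": 0, "yaw": 23.2, "jaw": 0.7}])

```text
clock: 2.1
eef_pos: [472.0, -21.0, 231.2]
tool_rot: [-3.14, -0.0, -2.99]
force: [-0.3, -0.1, -0.1]
width: 59.6
gripper_force: 0.0
```

Call:
arm_command(deltas=[{"dx": 0, "dy": 0, "dz": 0, "yaw": 0, "jaw": 0.7}, {"dx": 0, "dy": 0, "dz": -0.02, "yaw": 0, "jaw": 0.7}, {"dx": 0, "dy": 0, "dz": -0.05, "yaw": 0, "jaw": 0.7}, {"dx": 0, "dy": 0, "dz": -0.08, "yaw": 0, "jaw": 0.7}, {"dx": 0, "dy": 0, "dz": -0.1, "yaw": 0, "jaw": 0.7}, {"dx": 0, "dy": 0, "dz": -0.1, "yaw": 0, "jaw": 0.7}, {"dx": 0, "dy": 0, "dz": -0.1, "yaw": 0, "jaw": 0.7}, {"dx": 0, "dy": 0, "dz": -0.1, "yaw": 0, "jaw": 0.7}])

```text
clock: 2.9
eef_pos: [472.6, -15.9, 132.4]
tool_rot: [3.142, 0.002, -2.982]
force: [-0.2, -0.6, 0.8]
width: 60.1
gripper_force: 0.0
```

```bash
python3 -c "
from h import *
print(read_state()['eef_pos'],read_state()['tool_rot']); snap('side','side1'); crop('side1',240,420,120,270,4)"
```

```text
[472.61069034 -15.86119975 132.36629267] [ 3.14153527e+00  2.00167751e-03 -2.98230731e+00]
```

View pics/side1_c240_120.png

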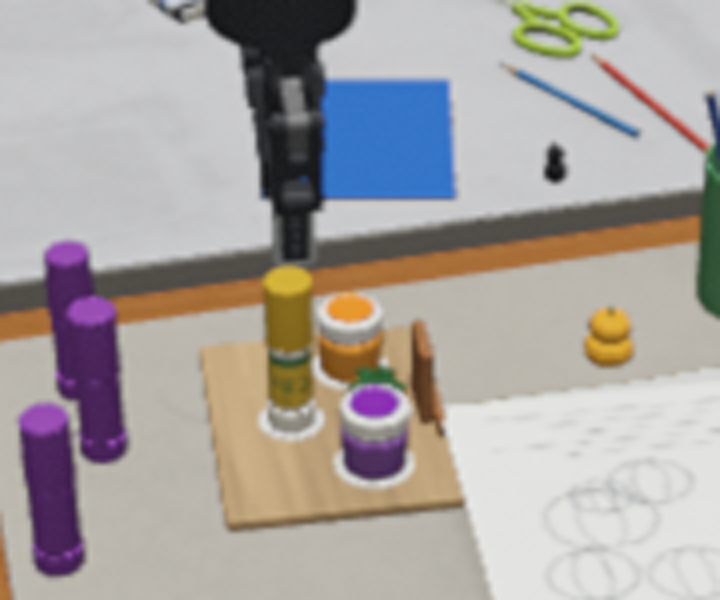

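The gripper is centred over the yellow glue (glue top at crop (288,280), finger at (293,250)). Next: descend, grip and lift.

Call:
arm_command(deltas=[{"dx": 0, "dy": 0, "dz": -0.02, "yaw": 0, "jaw": 0.7}, {"dx": 0, "dy": 0, "dz": -0.04, "yaw": 0, "jaw": 0.7}, {"dx": 0, "dy": 0, "dz": -0.06, "yaw": 0, "jaw": 0.7}, {"dx": 0, "dy": 0, "dz": -0.075, "yaw": 0, "jaw": 0.7}, {"dx": 0, "dy": 0, "dz": -0.085, "yaw": 0, "jaw": 0.7}, {"dx": 0, "dy": 0, "dz": -0.085, "yaw": 0, "jaw": 0.6}, {"dx": 0, "dy": 0, "dz": -0.085, "yaw": 0, "jaw": 0.5}, {"dx": 0, "dy": 0, "dz": -0.085, "yaw": 0, "jaw": 0.4}, {"dx": 0, "dy": 0, "dz": -0.085, "yaw": 0, "jaw": 0.3}, {"dx": 0, "dy": 0, "dz": -0.085, "yaw": 0, "jaw": 0.1}, {"dx": 0, "dy": 0, "dz": -0.085, "yaw": 0, "jaw": 0.1}, {"dx": 0, "dy": 0, "dz": -0.085, "yaw": 0, "jaw": 0.1}, {"dx": 0, "dy": 0, "dz": -0.085, "yaw": 0, "jaw": 0.1}])

```text
clock: 4.25
eef_pos: [472.5, -16.7, 47.3]
tool_rot: [-3.141, 0.002, -2.984]
force: [-0.6, 0.0, 5.2]
width: 25.9
gripper_force: 58.6
```

```bash
python3 -c "
from h import *
s=read_state(); print(s['eef_pos'],s['width'],s['force'],s['gripper_force'],s['qpos'])"
```

```text
[472.47428712 -16.72251333  47.32535005] 25.893664120386333 [-0.59641556  0.02264519  5.20822308] 58.562317192554474 [-0.01481586  0.70179145 -0.01356088  2.1466626   0.03072037  0.29146487
  1.67421808]
```

Call:
arm_command(deltas=[{"dx": 0, "dy": 0, "dz": 0.005, "yaw": 0, "jaw": 0.1}, {"dx": 0, "dy": 0, "dz": 0.02, "yaw": 0, "jaw": 0.1}, {"dx": 0, "dy": 0, "dz": 0.045, "yaw": 0, "jaw": 0.1}, {"dx": 0, "dy": 0, "dz": 0.07, "yaw": 0, "jaw": 0.1}, {"dx": 0, "dy": 0.015, "dz": 0.08, "yaw": 0, "jaw": 0.1}, {"dx": 0, "dy": 0.04, "dz": 0.08, "yaw": 0, "jaw": 0.1}, {"dx": 0.005, "dy": 0.07, "dz": 0.08, "yaw": 0, "jaw": 0.1}, {"dx": 0.01, "dy": 0.1, "dz": 0.08, "yaw": 0, "jaw": 0.1}, {"dx": 0.012, "dy": 0.13, "dz": 0.08, "yaw": 0, "jaw": 0.1}, {"dx": 0.015, "dy": 0.16, "dz": 0.08, "yaw": 0, "jaw": 0.1}, {"dx": 0.018, "dy": 0.19, "dz": 0.08, "yaw": 0, "jaw": 0.1}, {"dx": 0.02, "dy": 0.22, "dz": 0.08, "yaw": 0, "jaw": 0.1}, {"dx": 0.022, "dy": 0.25, "dz": 0.08, "yaw": 0, "jaw": 0.1}, {"dx": 0.025, "dy": 0.28, "dz": 0.08, "yaw": 0, "jaw": 0.1}, {"dx": 0.028, "dy": 0.31, "dz": 0.08, "yaw": 0, "jaw": 0.1}, {"dx": 0.03, "dy": 0.34, "dz": 0.08, "yaw": 0, "jaw": 0.1}, {"dx": 0.032, "dy": 0.365, "dz": 0.07, "yaw": 0, "jaw": 0.1}, {"dx": 0.032, "dy": 0.378, "dz": 0.06, "yaw": 0, "jaw": 0.1}, {"dx": 0.032, "dy": 0.382, "dz": 0.05, "yaw": 0, "jaw": 0.1}, {"dx": 0.032, "dy": 0.382, "dz": 0.04, "yaw": 0, "jaw": 0.1}])

```text
clock: 6.25
eef_pos: [503.4, 364.5, 85.3]
tool_rot: [-3.14, -0.001, -2.983]
force: [-0.2, -0.1, -0.6]
width: 26.0
gripper_force: 59.0
```

Call:
arm_command(deltas=[{"dx": 0, "dy": 0, "dz": -0.01, "yaw": 0, "jaw": 0.1}, {"dx": 0, "dy": 0, "dz": -0.02, "yaw": 0, "jaw": 0.1}, {"dx": 0, "dy": 0, "dz": -0.03, "yaw": 0, "jaw": 0.1}, {"dx": 0, "dy": 0, "dz": -0.037, "yaw": 0, "jaw": 0.1}, {"dx": 0, "dy": 0, "dz": -0.042, "yaw": 0, "jaw": 0.1}, {"dx": 0, "dy": 0, "dz": -0.044, "yaw": 0, "jaw": 0.1}, {"dx": 0, "dy": 0, "dz": -0.044, "yaw": 0, "jaw": 0.1}, {"dx": 0, "dy": 0, "dz": -0.044, "yaw": 0, "jaw": 0.1}])

```text
clock: 7.05
eef_pos: [504.0, 365.5, 42.6]
tool_rot: [3.141, 0.001, -2.983]
force: [0.2, 1.0, 0.2]
width: 26.0
gripper_force: 59.0
```

Call:
arm_command(deltas=[{"dx": 0, "dy": 0, "dz": -0.001, "yaw": 0, "jaw": 0.1}, {"dx": 0, "dy": 0, "dz": -0.0015, "yaw": 0, "jaw": 0.1}, {"dx": 0, "dy": 0, "dz": -0.0015, "yaw": 0, "jaw": 0.1}, {"dx": 0, "dy": 0, "dz": -0.0015, "yaw": 0, "jaw": 0.35}, {"dx": 0, "dy": 0, "dz": -0.0015, "yaw": 0, "jaw": 0.45}, {"dx": 0, "dy": 0, "dz": -0.0015, "yaw": 0, "jaw": 0.6}, {"dx": 0, "dy": 0, "dz": -0.0015, "yaw": 0, "jaw": 0.7}, {"dx": 0, "dy": 0, "dz": -0.0015, "yaw": 0, "jaw": 0.7}, {"dx": 0, "dy": 0, "dz": 0.01, "yaw": 0, "jaw": 0.7}, {"dx": 0, "dy": 0, "dz": 0.03, "yaw": 0, "jaw": 0.7}, {"dx": 0, "dy": 0, "dz": 0.06, "yaw": 0, "jaw": 0.7}, {"dx": 0, "dy": 0, "dz": 0.09, "yaw": 0, "jaw": 0.7}, {"dx": 0, "dy": 0, "dz": 0.11, "yaw": 0, "jaw": 0.7}])

```text
clock: 8.35
eef_pos: [504.6, 365.9, 155.4]
tool_rot: [3.14, 0.003, -2.984]
force: [0.9, 0.7, 0.1]
width: 59.4
gripper_force: 0.0
```

```bash
python3 -c "
from h import *
s=read_state(); print(s['eef_pos'],s['width'],s['force']); snap('side','side2')"
```

```text
[504.63081214 365.90368231 155.42910942] 59.41481260369959 [0.89462003 0.65952379 0.11750037]
```

View pics/side2.png

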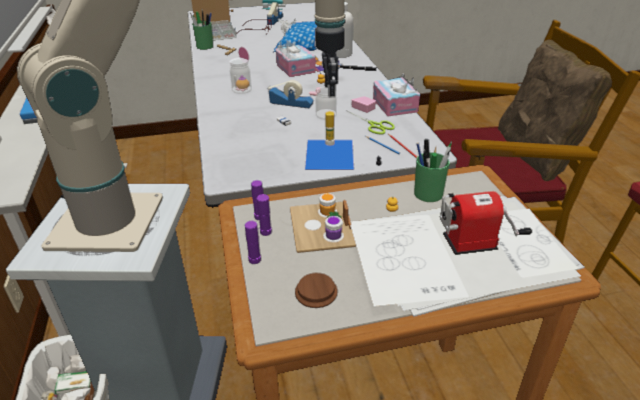

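The glue stands upright on the mat at (330,128). Next is the orange pot.

Call:
arm_command(deltas=[{"dx": 0, "dy": -0.01, "dz": 0, "yaw": -4, "jaw": 0.66}, {"dx": 0, "dy": -0.03, "dz": 0, "yaw": -11, "jaw": 0.66}, {"dx": 0, "dy": -0.06, "dz": 0, "yaw": -18, "jaw": 0.66}, {"dx": 0, "dy": -0.09, "dz": 0, "yaw": -25, "jaw": 0.66}, {"dx": 0, "dy": -0.12, "dz": 0, "yaw": -32, "jaw": 0.66}, {"dx": 0, "dy": -0.15, "dz": 0, "yaw": -39, "jaw": 0.66}, {"dx": 0, "dy": -0.18, "dz": 0, "yaw": -46, "jaw": 0.66}, {"dx": 0, "dy": -0.21, "dz": 0, "yaw": -53, "jaw": 0.66}, {"dx": 0, "dy": -0.24, "dz": -0.01, "yaw": -60, "jaw": 0.66}, {"dx": 0, "dy": -0.27, "dz": -0.02, "yaw": -67, "jaw": 0.66}, {"dx": 0, "dy": -0.295, "dz": -0.03, "yaw": -74, "jaw": 0.66}, {"dx": 0.001, "dy": -0.315, "dz": -0.04, "yaw": -81, "jaw": 0.66}, {"dx": 0.001, "dy": -0.325, "dz": -0.05, "yaw": -87, "jaw": 0.66}, {"dx": 0.001, "dy": -0.33, "dz": -0.06, "yaw": -90, "jaw": 0.66}, {"dx": 0.001, "dy": -0.33, "dz": -0.07, "yaw": -90, "jaw": 0.66}, {"dx": 0.001, "dy": -0.33, "dz": -0.07, "yaw": -90, "jaw": 0.66}, {"dx": 0.001, "dy": -0.33, "dz": -0.07, "yaw": -90, "jaw": 0.66}])

```text
clock: 10.1
eef_pos: [504.7, 36.3, 82.2]
tool_rot: [-3.141, -0.001, 1.731]
force: [-0.1, -1.1, 0.1]
width: 56.3
gripper_force: 0.0
```

```bash
python3 -c "
from h import *
s=read_state(); print(s['eef_pos'],s['tool_rot'],s['width'],s['force'],s['qpos']); snap('side','side3'); crop('side3',260,410,150,260,5)"
```

```text
[504.70902583  36.31541325  82.20910907] [-3.14131968e+00 -8.05770379e-04  1.73138627e+00] 56.30514245113005 [-0.11861552 -1.0649191   0.06444388] [-0.3646857   0.69246192  0.35977514  2.04887125 -0.50425198  0.48565924
  0.53181056]
```

View pics/side3_c260_150.png

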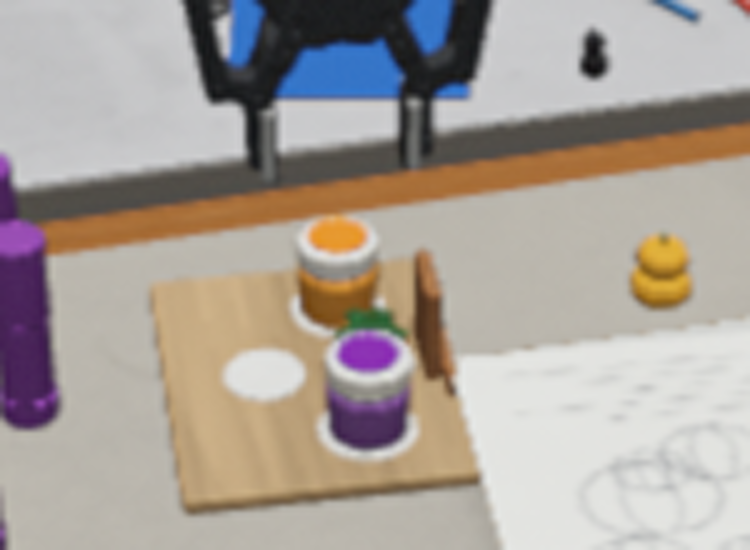

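The fingers, at crop x 265 and 415, straddle the orange pot at 338 evenly. Descending to grip.

Call:
arm_command(deltas=[{"dx": 0, "dy": 0, "dz": -0.015, "yaw": 0, "jaw": 0.66}, {"dx": 0, "dy": 0, "dz": -0.03, "yaw": 0, "jaw": 0.66}, {"dx": 0, "dy": 0, "dz": -0.045, "yaw": 0, "jaw": 0.66}, {"dx": 0, "dy": 0, "dz": -0.058, "yaw": 0, "jaw": 0.66}, {"dx": 0, "dy": 0, "dz": -0.066, "yaw": 0, "jaw": 0.66}, {"dx": 0, "dy": 0, "dz": -0.066, "yaw": 0, "jaw": 0.6}, {"dx": 0, "dy": 0, "dz": -0.066, "yaw": 0, "jaw": 0.5}, {"dx": 0, "dy": 0, "dz": -0.066, "yaw": 0, "jaw": 0.4}, {"dx": 0, "dy": 0, "dz": -0.066, "yaw": 0, "jaw": 0.25}, {"dx": 0, "dy": 0, "dz": -0.066, "yaw": 0, "jaw": 0.25}, {"dx": 0, "dy": 0, "dz": -0.066, "yaw": 0, "jaw": 0.25}, {"dx": 0, "dy": 0, "dz": -0.066, "yaw": 0, "jaw": 0.25}])

```text
clock: 11.35
eef_pos: [505.2, 35.3, 17.0]
tool_rot: [3.141, -0.0, 1.729]
force: [0.0, -0.5, 6.0]
width: 36.0
gripper_force: 59.9
```

Call:
arm_command(deltas=[{"dx": 0, "dy": 0, "dz": 0.01, "yaw": 0, "jaw": 0.25}, {"dx": 0, "dy": 0, "dz": 0.03, "yaw": 0, "jaw": 0.25}, {"dx": 0, "dy": 0, "dz": 0.055, "yaw": 0, "jaw": 0.25}, {"dx": 0, "dy": 0.01, "dz": 0.07, "yaw": 0, "jaw": 0.25}, {"dx": 0, "dy": 0.035, "dz": 0.08, "yaw": 0, "jaw": 0.25}, {"dx": 0, "dy": 0.065, "dz": 0.08, "yaw": 0, "jaw": 0.25}, {"dx": 0, "dy": 0.095, "dz": 0.08, "yaw": 0, "jaw": 0.25}, {"dx": 0, "dy": 0.125, "dz": 0.08, "yaw": 0, "jaw": 0.25}, {"dx": 0, "dy": 0.155, "dz": 0.08, "yaw": 0, "jaw": 0.25}, {"dx": 0, "dy": 0.185, "dz": 0.08, "yaw": 0, "jaw": 0.25}, {"dx": 0, "dy": 0.215, "dz": 0.08, "yaw": 0, "jaw": 0.25}, {"dx": 0, "dy": 0.24, "dz": 0.075, "yaw": 0, "jaw": 0.25}, {"dx": 0, "dy": 0.255, "dz": 0.06, "yaw": 0, "jaw": 0.25}, {"dx": 0, "dy": 0.262, "dz": 0.04, "yaw": 0, "jaw": 0.25}, {"dx": 0, "dy": 0.262, "dz": 0.02, "yaw": 0, "jaw": 0.25}, {"dx": 0, "dy": 0.262, "dz": 0.008, "yaw": 0, "jaw": 0.25}, {"dx": 0, "dy": 0.262, "dz": 0, "yaw": 0, "jaw": 0.25}, {"dx": 0, "dy": 0.262, "dz": -0.004, "yaw": 0, "jaw": 0.25}, {"dx": 0, "dy": 0.262, "dz": -0.004, "yaw": 0, "jaw": 0.25}, {"dx": 0, "dy": 0.262, "dz": -0.004, "yaw": 0, "jaw": 0.25}])

```text
clock: 13.35
eef_pos: [505.3, 297.2, 12.9]
tool_rot: [3.141, -0.0, 1.728]
force: [0.9, 0.4, -0.2]
width: 35.8
gripper_force: 59.8
```

Call:
arm_command(deltas=[{"dx": 0, "dy": 0, "dz": -0.001, "yaw": 0, "jaw": 0.25}, {"dx": 0, "dy": 0, "dz": -0.002, "yaw": 0, "jaw": 0.25}, {"dx": 0, "dy": 0, "dz": -0.002, "yaw": 0, "jaw": 0.25}, {"dx": 0, "dy": 0, "dz": -0.002, "yaw": 0, "jaw": 0.45}, {"dx": 0, "dy": 0, "dz": -0.002, "yaw": 0, "jaw": 0.55}, {"dx": 0, "dy": 0, "dz": -0.002, "yaw": 0, "jaw": 0.66}, {"dx": 0, "dy": 0, "dz": -0.002, "yaw": 0, "jaw": 0.66}, {"dx": 0, "dy": 0, "dz": 0.01, "yaw": 0, "jaw": 0.66}, {"dx": 0, "dy": 0, "dz": 0.03, "yaw": 0, "jaw": 0.66}, {"dx": 0, "dy": 0, "dz": 0.06, "yaw": 0, "jaw": 0.66}, {"dx": 0, "dy": 0, "dz": 0.085, "yaw": 0, "jaw": 0.66}, {"dx": 0, "dy": 0, "dz": 0.1, "yaw": 0, "jaw": 0.66}])

```text
clock: 14.55
eef_pos: [505.7, 297.6, 115.0]
tool_rot: [3.139, -0.001, 1.729]
force: [0.3, -0.3, 0.6]
width: 56.2
gripper_force: 0.0
```

```bash
python3 -c "
from h import *
p,d=snap('top','top4'); C=cloud('top',d)
s=read_state(); print(s['eef_pos'],s['width'],s['force'],s['qpos'])"
```

```text
[506.65685414 298.0874055  116.44188405] 56.4269150611992 [0.97268487 0.47258577 2.12689976] [-0.8855418   0.74027603  0.49755636  1.81439834 -0.51520964  0.71267578
  0.05664932]
```

Call:
arm_command(deltas=[{"dx": 0, "dy": -0.01, "dz": 0, "yaw": 0, "jaw": 0.66}, {"dx": 0, "dy": -0.04, "dz": 0, "yaw": 0, "jaw": 0.66}, {"dx": 0.002, "dy": -0.075, "dz": 0, "yaw": 0, "jaw": 0.66}, {"dx": 0.004, "dy": -0.11, "dz": 0, "yaw": 0, "jaw": 0.66}, {"dx": 0.006, "dy": -0.145, "dz": 0, "yaw": 0, "jaw": 0.66}, {"dx": 0.008, "dy": -0.18, "dz": 0, "yaw": 0, "jaw": 0.66}, {"dx": 0.01, "dy": -0.215, "dz": 0, "yaw": 0, "jaw": 0.66}, {"dx": 0.012, "dy": -0.25, "dz": 0, "yaw": 0, "jaw": 0.66}, {"dx": 0.014, "dy": -0.285, "dz": 0, "yaw": 0, "jaw": 0.66}, {"dx": 0.014, "dy": -0.315, "dz": -0.01, "yaw": 0, "jaw": 0.66}, {"dx": 0.014, "dy": -0.34, "dz": -0.02, "yaw": 0, "jaw": 0.66}, {"dx": 0.014, "dy": -0.35, "dz": -0.025, "yaw": 0, "jaw": 0.66}, {"dx": 0.014, "dy": -0.353, "dz": -0.03, "yaw": 0, "jaw": 0.66}, {"dx": 0.014, "dy": -0.353, "dz": -0.03, "yaw": 0, "jaw": 0.66}, {"dx": 0.014, "dy": -0.353, "dz": -0.03, "yaw": 0, "jaw": 0.66}])

```text
clock: 16.1
eef_pos: [518.7, -54.0, 82.1]
tool_rot: [-3.141, -0.001, 1.731]
force: [-1.1, 0.5, 0.0]
width: 56.2
gripper_force: 0.0
```

```bash
python3 -c "
from h import *
s=read_state(); print(s['eef_pos'],s['tool_rot'],s['width']); snap('side','side5'); snap('top','top5'); crop('side5',260,410,80,260,3.3)"
```

```text
[518.65744528 -53.97952077  82.05490428] [-3.14107204e+00 -1.20501367e-03  1.73095795e+00] 56.15802024477244
```

View pics/side5_c260_80.png

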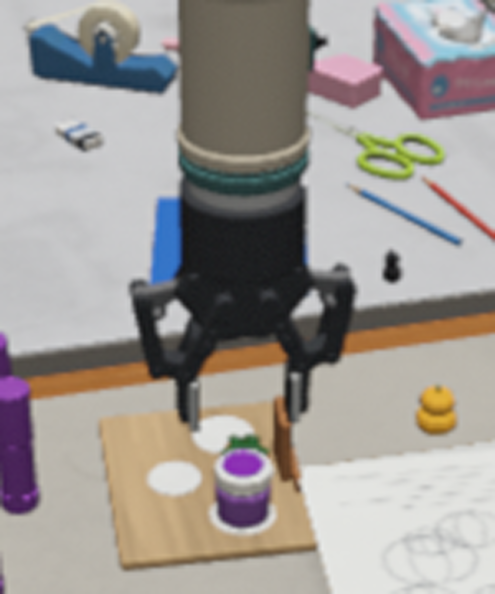

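The fingers, at crop x 193 and 297, straddle the purple pot at 243. Descending to grip.

Call:
arm_command(deltas=[{"dx": 0, "dy": -0.002, "dz": -0.015, "yaw": 0, "jaw": 0.66}, {"dx": 0, "dy": -0.002, "dz": -0.03, "yaw": 0, "jaw": 0.66}, {"dx": 0, "dy": -0.002, "dz": -0.045, "yaw": 0, "jaw": 0.66}, {"dx": 0, "dy": -0.002, "dz": -0.056, "yaw": 0, "jaw": 0.66}, {"dx": 0, "dy": -0.002, "dz": -0.064, "yaw": 0, "jaw": 0.66}, {"dx": 0, "dy": -0.002, "dz": -0.064, "yaw": 0, "jaw": 0.6}, {"dx": 0, "dy": -0.002, "dz": -0.064, "yaw": 0, "jaw": 0.5}, {"dx": 0, "dy": -0.002, "dz": -0.064, "yaw": 0, "jaw": 0.4}, {"dx": 0, "dy": -0.002, "dz": -0.064, "yaw": 0, "jaw": 0.25}, {"dx": 0, "dy": -0.002, "dz": -0.064, "yaw": 0, "jaw": 0.25}, {"dx": 0, "dy": -0.002, "dz": -0.064, "yaw": 0, "jaw": 0.25}, {"dx": 0, "dy": -0.002, "dz": -0.064, "yaw": 0, "jaw": 0.25}])

```text
clock: 17.4
eef_pos: [519.2, -57.7, 19.0]
tool_rot: [3.14, 0.0, 1.729]
force: [-0.9, 0.2, 6.0]
width: 35.7
gripper_force: 59.9
```

Call:
arm_command(deltas=[{"dx": 0, "dy": 0, "dz": 0.01, "yaw": 0, "jaw": 0.25}, {"dx": 0, "dy": 0, "dz": 0.03, "yaw": 0, "jaw": 0.25}, {"dx": 0, "dy": 0, "dz": 0.055, "yaw": 0, "jaw": 0.25}, {"dx": 0, "dy": 0.01, "dz": 0.07, "yaw": 0, "jaw": 0.25}, {"dx": -0.001, "dy": 0.035, "dz": 0.08, "yaw": 0, "jaw": 0.25}, {"dx": -0.003, "dy": 0.07, "dz": 0.08, "yaw": 0, "jaw": 0.25}, {"dx": -0.005, "dy": 0.105, "dz": 0.08, "yaw": 0, "jaw": 0.25}, {"dx": -0.007, "dy": 0.14, "dz": 0.08, "yaw": 0, "jaw": 0.25}, {"dx": -0.009, "dy": 0.175, "dz": 0.08, "yaw": 0, "jaw": 0.25}, {"dx": -0.011, "dy": 0.21, "dz": 0.08, "yaw": 0, "jaw": 0.25}, {"dx": -0.013, "dy": 0.245, "dz": 0.08, "yaw": 0, "jaw": 0.25}, {"dx": -0.015, "dy": 0.275, "dz": 0.08, "yaw": 0, "jaw": 0.25}, {"dx": -0.015, "dy": 0.295, "dz": 0.075, "yaw": 0, "jaw": 0.25}, {"dx": -0.015, "dy": 0.304, "dz": 0.06, "yaw": 0, "jaw": 0.25}, {"dx": -0.015, "dy": 0.304, "dz": 0.04, "yaw": 0, "jaw": 0.25}, {"dx": -0.015, "dy": 0.304, "dz": 0.02, "yaw": 0, "jaw": 0.25}, {"dx": -0.015, "dy": 0.304, "dz": 0.006, "yaw": 0, "jaw": 0.25}, {"dx": -0.015, "dy": 0.304, "dz": -0.002, "yaw": 0, "jaw": 0.25}, {"dx": -0.015, "dy": 0.304, "dz": -0.004, "yaw": 0, "jaw": 0.25}, {"dx": -0.015, "dy": 0.304, "dz": -0.004, "yaw": 0, "jaw": 0.25}])

```text
clock: 19.4
eef_pos: [504.1, 245.9, 14.4]
tool_rot: [3.141, 0.0, 1.728]
force: [1.3, -0.1, -0.2]
width: 35.4
gripper_force: 59.8
```

Call:
arm_command(deltas=[{"dx": 0, "dy": 0, "dz": -0.001, "yaw": 0, "jaw": 0.25}, {"dx": 0, "dy": 0, "dz": -0.002, "yaw": 0, "jaw": 0.25}, {"dx": 0, "dy": 0, "dz": -0.002, "yaw": 0, "jaw": 0.25}, {"dx": 0, "dy": 0, "dz": -0.002, "yaw": 0, "jaw": 0.25}])

```text
clock: 19.8
eef_pos: [504.3, 246.5, 13.0]
tool_rot: [3.14, -0.0, 1.729]
force: [-0.3, 0.7, 5.7]
width: 35.6
gripper_force: 60.1
```

Call:
arm_command(deltas=[{"dx": 0, "dy": 0, "dz": 0, "yaw": 0, "jaw": 0.45}, {"dx": 0, "dy": 0, "dz": 0, "yaw": 0, "jaw": 0.55}, {"dx": 0, "dy": 0, "dz": 0, "yaw": 0, "jaw": 0.66}, {"dx": 0, "dy": 0, "dz": 0, "yaw": 0, "jaw": 0.66}, {"dx": 0, "dy": 0, "dz": 0.01, "yaw": 0, "jaw": 0.66}, {"dx": 0, "dy": 0, "dz": 0.03, "yaw": 0, "jaw": 0.66}, {"dx": 0, "dy": 0, "dz": 0.06, "yaw": 0, "jaw": 0.66}, {"dx": 0, "dy": 0, "dz": 0.085, "yaw": 0, "jaw": 0.66}, {"dx": 0, "dy": 0, "dz": 0.1, "yaw": 0, "jaw": 0.66}, {"dx": 0, "dy": -0.02, "dz": 0.1, "yaw": 0, "jaw": 0.66}, {"dx": 0, "dy": -0.06, "dz": 0.1, "yaw": 0, "jaw": 0.66}, {"dx": 0, "dy": -0.1, "dz": 0.1, "yaw": 0, "jaw": 0.66}, {"dx": 0, "dy": -0.13, "dz": 0.1, "yaw": 0, "jaw": 0.66}, {"dx": 0, "dy": -0.13, "dz": 0.1, "yaw": 0, "jaw": 0.66}, {"dx": 0, "dy": -0.13, "dz": 0.1, "yaw": 0, "jaw": 0.66}])

```text
clock: 21.3
eef_pos: [504.0, 115.8, 113.0]
tool_rot: [3.141, -0.001, 1.727]
force: [-0.4, -0.4, 0.1]
width: 56.5
gripper_force: 0.0
```

```bash
python3 -c "
from h import *
s=read_state(); print(s['eef_pos'],s['tool_rot'],s['width'],s['qpos']); snap('side','side6'); snap('top','top6'); crop('side6',260,440,90,270,3.3);crop('top6',165,400,110,230,3.2)"
```

```text
[503.99755254 115.84836401 112.97460709] [ 3.14096801e+00 -5.31843041e-04  1.72692860e+00] 56.51549430471217 [-0.5798423   0.66370534  0.45698636  2.0042463  -0.51420268  0.58673045
  0.38533371]
```

View pics/side6_c260_90.png

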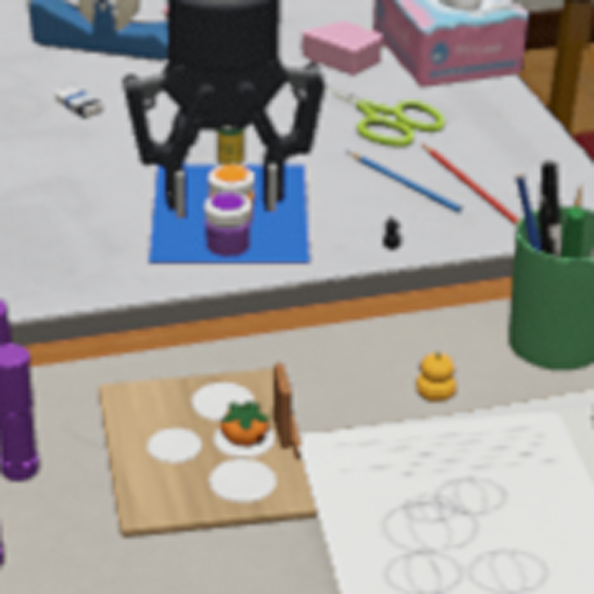

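View pics/top6_c165_110.png

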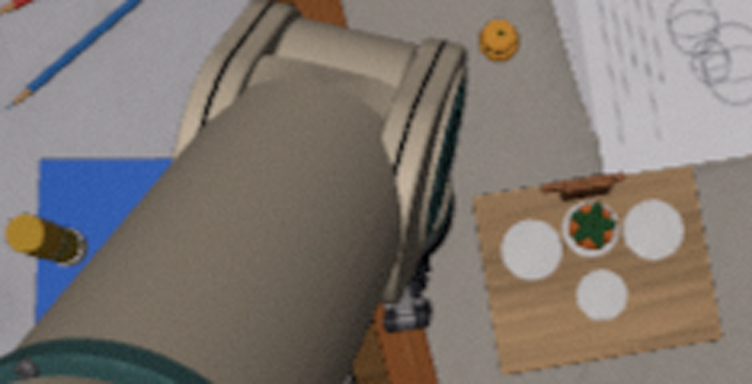

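The two pots (228,205 and 231,180) and the glue stand upright on the mat. The pumpkin is alone on its spot. Next is the pumpkin.

Call:
arm_command(deltas=[{"dx": 0.001, "dy": -0.01, "dz": 0, "yaw": 6, "jaw": 0.66}, {"dx": 0.002, "dy": -0.03, "dz": 0, "yaw": 13, "jaw": 0.66}, {"dx": 0.004, "dy": -0.05, "dz": 0, "yaw": 21, "jaw": 0.66}, {"dx": 0.006, "dy": -0.07, "dz": 0, "yaw": 29, "jaw": 0.66}, {"dx": 0.008, "dy": -0.09, "dz": 0, "yaw": 37, "jaw": 0.66}, {"dx": 0.01, "dy": -0.105, "dz": 0, "yaw": 45, "jaw": 0.66}, {"dx": 0.012, "dy": -0.115, "dz": 0, "yaw": 53, "jaw": 0.66}, {"dx": 0.014, "dy": -0.122, "dz": 0, "yaw": 61, "jaw": 0.66}, {"dx": 0.016, "dy": -0.1245, "dz": 0, "yaw": 69, "jaw": 0.66}, {"dx": 0.016, "dy": -0.1245, "dz": -0.01, "yaw": 77, "jaw": 0.66}, {"dx": 0.016, "dy": -0.1245, "dz": -0.02, "yaw": 84, "jaw": 0.66}, {"dx": 0.016, "dy": -0.1245, "dz": -0.03, "yaw": 90, "jaw": 0.66}, {"dx": 0.016, "dy": -0.1245, "dz": -0.04, "yaw": 90, "jaw": 0.66}, {"dx": 0.016, "dy": -0.1245, "dz": -0.04, "yaw": 90, "jaw": 0.66}, {"dx": 0.016, "dy": -0.1245, "dz": -0.04, "yaw": 90, "jaw": 0.66}])

```text
clock: 22.9
eef_pos: [519.8, -7.6, 72.2]
tool_rot: [-3.142, -0.0, -2.984]
force: [0.1, 0.9, 0.2]
width: 56.4
gripper_force: 0.0
```

```bash
python3 -c "
from h import *
s=read_state(); print(s['eef_pos'],s['tool_rot'],s['width'],s['qpos'])
W=lambda x,y,z:world('top',None,165+(x+.5)/3.2-.5,110+(y+.5)/3.2-.5,z)[:2].round(1)
print([W(*p,10) for p in [(531,250),(592,229),(654,230),(601,295)]],W(592,226,36)); snap('side','side7'); crop('side7',290,390,160,250,6)"
```

```text
[519.79841155  -7.62118631  72.19964487] [-3.14155600e+00 -4.62352422e-04 -2.98426599e+00] 56.364904641459304 [-0.03238041  0.68961743 -0.01051212  2.00959045  0.01581685  0.44291527
  1.67333857]
[array([504.1,  33.7]), array([519.5,  -9.8]), array([519.1, -54.1]), array([472.3, -16.3])] [518.6  -8.2]
```

View pics/side7_c290_160.png

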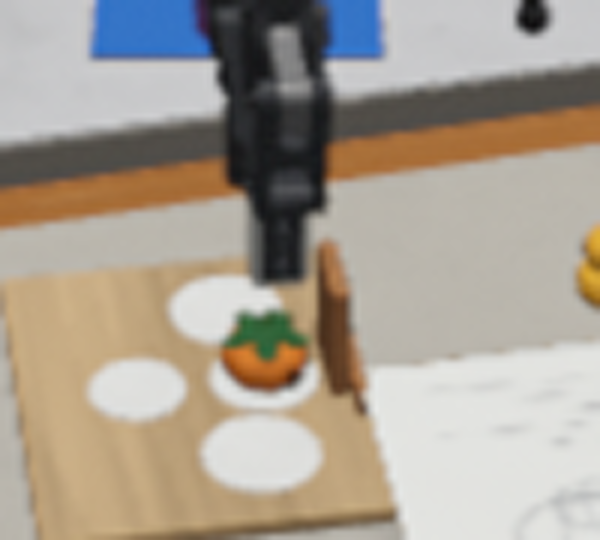

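The finger (278) sits over the pumpkin (264), and the small offset comes from the 9° yaw. Descending and gripping.

Call:
arm_command(deltas=[{"dx": 0, "dy": -0.001, "dz": -0.015, "yaw": 0, "jaw": 0.66}, {"dx": 0, "dy": -0.001, "dz": -0.03, "yaw": 0, "jaw": 0.66}, {"dx": 0, "dy": -0.001, "dz": -0.043, "yaw": 0, "jaw": 0.66}, {"dx": 0, "dy": -0.001, "dz": -0.053, "yaw": 0, "jaw": 0.66}, {"dx": 0, "dy": -0.001, "dz": -0.06, "yaw": 0, "jaw": 0.66}, {"dx": 0, "dy": -0.001, "dz": -0.06, "yaw": 0, "jaw": 0.6}, {"dx": 0, "dy": -0.001, "dz": -0.06, "yaw": 0, "jaw": 0.5}, {"dx": 0, "dy": -0.001, "dz": -0.06, "yaw": 0, "jaw": 0.45}, {"dx": 0, "dy": -0.001, "dz": -0.06, "yaw": 0, "jaw": 0.4}, {"dx": 0, "dy": -0.001, "dz": -0.06, "yaw": 0, "jaw": 0.3}, {"dx": 0, "dy": -0.001, "dz": -0.06, "yaw": 0, "jaw": 0.2}, {"dx": 0, "dy": -0.001, "dz": -0.06, "yaw": 0, "jaw": 0.2}, {"dx": 0, "dy": -0.001, "dz": -0.06, "yaw": 0, "jaw": 0.2}])

```text
clock: 24.25
eef_pos: [520.1, -9.3, 13.2]
tool_rot: [-3.141, 0.001, -2.984]
force: [-1.0, -0.0, 5.4]
width: 29.1
gripper_force: 58.7
```

Call:
arm_command(deltas=[{"dx": 0, "dy": 0, "dz": 0.005, "yaw": 0, "jaw": 0.2}, {"dx": 0, "dy": 0, "dz": 0.015, "yaw": 0, "jaw": 0.2}, {"dx": 0, "dy": 0, "dz": 0.03, "yaw": 0, "jaw": 0.2}, {"dx": 0, "dy": 0, "dz": 0.045, "yaw": 0, "jaw": 0.2}, {"dx": 0, "dy": 0, "dz": 0.06, "yaw": 0, "jaw": 0.2}, {"dx": -0.002, "dy": -0.01, "dz": 0.07, "yaw": 0, "jaw": 0.2}, {"dx": -0.005, "dy": -0.03, "dz": 0.07, "yaw": 0, "jaw": 0.2}, {"dx": -0.008, "dy": -0.05, "dz": 0.07, "yaw": 0, "jaw": 0.2}, {"dx": -0.011, "dy": -0.07, "dz": 0.07, "yaw": 0, "jaw": 0.2}, {"dx": -0.014, "dy": -0.09, "dz": 0.07, "yaw": 0, "jaw": 0.2}, {"dx": -0.017, "dy": -0.11, "dz": 0.07, "yaw": 0, "jaw": 0.2}, {"dx": -0.02, "dy": -0.13, "dz": 0.07, "yaw": 0, "jaw": 0.2}, {"dx": -0.023, "dy": -0.15, "dz": 0.07, "yaw": 0, "jaw": 0.2}, {"dx": -0.026, "dy": -0.17, "dz": 0.07, "yaw": 0, "jaw": 0.2}, {"dx": -0.029, "dy": -0.188, "dz": 0.065, "yaw": 0, "jaw": 0.2}, {"dx": -0.032, "dy": -0.2, "dz": 0.055, "yaw": 0, "jaw": 0.2}, {"dx": -0.032, "dy": -0.2045, "dz": 0.045, "yaw": 0, "jaw": 0.2}, {"dx": -0.032, "dy": -0.2045, "dz": 0.035, "yaw": 0, "jaw": 0.2}, {"dx": -0.032, "dy": -0.2045, "dz": 0.03, "yaw": 0, "jaw": 0.2}, {"dx": -0.032, "dy": -0.2045, "dz": 0.03, "yaw": 0, "jaw": 0.2}])

```text
clock: 26.25
eef_pos: [487.4, -212.1, 41.2]
tool_rot: [3.14, -0.002, -2.982]
force: [0.2, -0.2, 0.4]
width: 29.0
gripper_force: 59.2
```

```bash
python3 -c "
from h import *
s=read_state(); print(s['eef_pos'],s['tool_rot'],s['width'],s['qpos'])
snap('side','side8'); crop('side8',270,370,220,320,5)"
```

```text
[ 487.37262194 -212.13854483   41.1899764 ] [ 3.13984913e+00 -1.68597966e-03 -2.98172518e+00] 29.023705178930214 [ 0.39514198  0.75516712 -0.05618441  1.98650891  0.09614973  0.40470473
  1.99635944]
```

View pics/side8_c270_220.png

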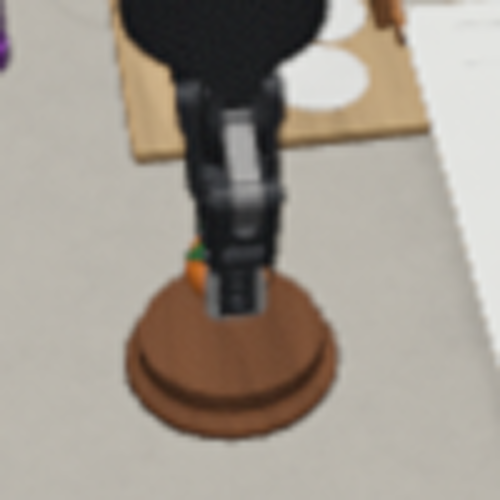

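The pumpkin is held and centred over the plinth (finger at 235, plinth centre at about 232). Lowering.

Call:
arm_command(deltas=[{"dx": 0.001, "dy": -0.001, "dz": -0.006, "yaw": 0, "jaw": 0.2}, {"dx": 0.001, "dy": -0.001, "dz": -0.011, "yaw": 0, "jaw": 0.2}, {"dx": 0.001, "dy": -0.001, "dz": -0.015, "yaw": 0, "jaw": 0.2}, {"dx": 0.001, "dy": -0.001, "dz": -0.017, "yaw": 0, "jaw": 0.2}, {"dx": 0.001, "dy": -0.001, "dz": -0.018, "yaw": 0, "jaw": 0.2}, {"dx": 0.001, "dy": -0.001, "dz": -0.018, "yaw": 0, "jaw": 0.2}, {"dx": 0.001, "dy": -0.001, "dz": -0.018, "yaw": 0, "jaw": 0.2}])

```text
clock: 27.0
eef_pos: [488.8, -214.7, 24.4]
tool_rot: [-3.142, 0.0, -2.984]
force: [-0.4, 0.1, -0.2]
width: 28.9
gripper_force: 59.2
```

Call:
arm_command(deltas=[{"dx": 0, "dy": 0, "dz": -0.001, "yaw": 0, "jaw": 0.2}, {"dx": 0, "dy": 0, "dz": -0.0015, "yaw": 0, "jaw": 0.2}, {"dx": 0, "dy": 0, "dz": -0.0015, "yaw": 0, "jaw": 0.2}, {"dx": 0, "dy": 0, "dz": -0.0015, "yaw": 0, "jaw": 0.2}])

```text
clock: 27.4
eef_pos: [489.0, -214.8, 23.2]
tool_rot: [-3.141, 0.0, -2.984]
force: [-0.1, -0.8, 5.5]
width: 28.9
gripper_force: 59.7
```

Contact at 5.5 N. Releasing, then rising clear.

Call:
arm_command(deltas=[{"dx": 0, "dy": 0, "dz": 0, "yaw": 0, "jaw": 0.35}, {"dx": 0, "dy": 0, "dz": 0, "yaw": 0, "jaw": 0.45}, {"dx": 0, "dy": 0, "dz": 0, "yaw": 0, "jaw": 0.55}, {"dx": 0, "dy": 0, "dz": 0, "yaw": 0, "jaw": 0.66}, {"dx": 0, "dy": 0, "dz": 0, "yaw": 0, "jaw": 0.66}, {"dx": 0, "dy": 0, "dz": 0.01, "yaw": 0, "jaw": 0.66}, {"dx": 0, "dy": 0, "dz": 0.03, "yaw": 0, "jaw": 0.66}, {"dx": 0, "dy": 0, "dz": 0.055, "yaw": 0, "jaw": 0.66}, {"dx": 0, "dy": 0, "dz": 0.08, "yaw": 0, "jaw": 0.66}, {"dx": 0, "dy": 0, "dz": 0.1, "yaw": 0, "jaw": 0.66}, {"dx": 0, "dy": 0.02, "dz": 0.1, "yaw": 0, "jaw": 0.66}, {"dx": 0, "dy": 0.06, "dz": 0.1, "yaw": 0, "jaw": 0.66}, {"dx": 0, "dy": 0.1, "dz": 0.1, "yaw": 0, "jaw": 0.66}, {"dx": 0, "dy": 0.14, "dz": 0.1, "yaw": 0, "jaw": 0.66}, {"dx": 0, "dy": 0.17, "dz": 0.1, "yaw": 0, "jaw": 0.66}, {"dx": 0, "dy": 0.18, "dz": 0.1, "yaw": 0, "jaw": 0.66}, {"dx": 0, "dy": 0.18, "dz": 0.1, "yaw": 0, "jaw": 0.66}])

```text
clock: 29.1
eef_pos: [489.0, -33.3, 123.3]
tool_rot: [3.141, 0.001, -2.98]
force: [-0.5, -0.1, -0.5]
width: 56.2
gripper_force: 0.0
```

```bash
python3 -c "
from h import *
s=read_state(); print(s['eef_pos'],s['tool_rot'],s['width'])
snap('side','side9'); snap('top','top9')
a=cv2.imread('pics/side9.png')[220:320,270:370]; b=cv2.imread('pics/top9.png')[130:230,160:275]; c=cv2.imread('pics/top9.png')[155:235,400:480]
f=lambda i:cv2.resize(i,(int(i.shape[1]*300/i.shape[0]),300),interpolation=2)
cv2.imwrite('pics/m9.png',np.vstack([np.hstack([f(a),f(c)]),np.hstack([f(b),f(cv2.imread('pics/side9.png')[80:180,290:375])])]))if 0 else cv2.imwrite('pics/m9.png',np.hstack([f(a),f(c)]))
crop('top9',160,275,130,230,5)"
```

```text
[488.985028   -33.33633401 123.32549427] [ 3.14140122e+00  6.25938785e-04 -2.98033471e+00] 56.15571658811316
```

View pics/m9.png

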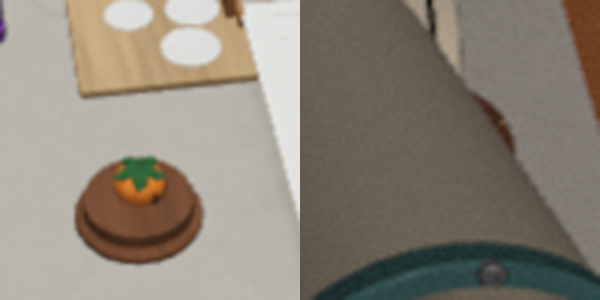

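View pics/top9_c160_130.png

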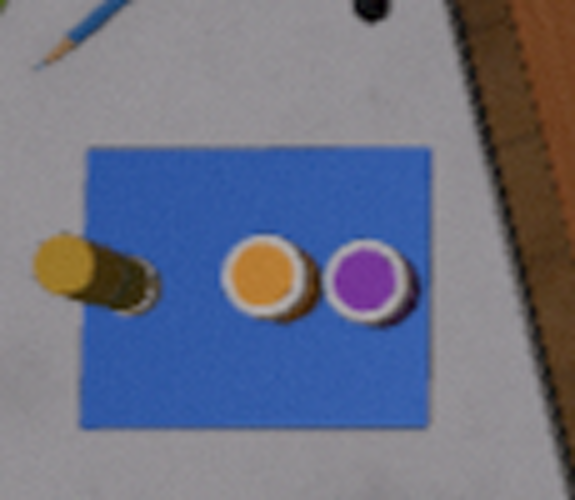

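The pumpkin stands upright mid-plinth (139,182). All three items are upright on the mat. I'll measure positions.

```bash
python3 -c "
from h import *
W=lambda x,y,z:world('top',None,160+(x+.5)/5-.5,130+(y+.5)/5-.5,z)[:2].round(1)
print('orange',W(263,275,45),'purple',W(365,281,45),'glue',W(65,266,100))
S=np.load('pics/side9.npz'); C=cloud('side',S['d']).round(1); p=S['p'].astype(int)
v,u=np.mgrid[:400,:640]; w=(abs(u-316)<30)&(abs(v-285)<35)
m=w&(C[...,2]>26)&(C[...,2]<60); X=C[m]; print('pump',X.mean(0),X.min(0),X.max(0))
m=w&(C[...,2]>17)&(C[...,2]<23); X=C[m]; print('plinth top',(X.min(0)+X.max(0))/2,np.ptp(X,axis=0))
"
```

```text
orange [505.9 295.7] purple [503.5 250.6] glue [503.2 364.3]
pump [ 486.79141631 -221.27811159   38.74248927] [ 470.7 -232.3   26.2] [ 503.  -201.4   50.5]
plinth top [ 485.45 -216.65   20.  ] [69.3 72.5  5.8]
```

Call:
arm_command(deltas=[{"dx": 0, "dy": 0.01, "dz": 0, "yaw": -5, "jaw": 0.66}, {"dx": 0.002, "dy": 0.035, "dz": 0, "yaw": -12, "jaw": 0.66}, {"dx": 0.004, "dy": 0.065, "dz": 0, "yaw": -19, "jaw": 0.66}, {"dx": 0.006, "dy": 0.095, "dz": 0, "yaw": -26, "jaw": 0.66}, {"dx": 0.008, "dy": 0.125, "dz": 0, "yaw": -33, "jaw": 0.66}, {"dx": 0.01, "dy": 0.155, "dz": 0, "yaw": -40, "jaw": 0.66}, {"dx": 0.012, "dy": 0.185, "dz": 0, "yaw": -47, "jaw": 0.66}, {"dx": 0.014, "dy": 0.21, "dz": 0, "yaw": -55, "jaw": 0.66}, {"dx": 0.015, "dy": 0.235, "dz": 0, "yaw": -63, "jaw": 0.66}, {"dx": 0.015, "dy": 0.255, "dz": 0, "yaw": -71, "jaw": 0.66}, {"dx": 0.015, "dy": 0.27, "dz": -0.01, "yaw": -79, "jaw": 0.66}, {"dx": 0.015, "dy": 0.277, "dz": -0.02, "yaw": -86, "jaw": 0.66}, {"dx": 0.015, "dy": 0.28, "dz": -0.03, "yaw": -90, "jaw": 0.66}, {"dx": 0.015, "dy": 0.28, "dz": -0.04, "yaw": -90, "jaw": 0.66}, {"dx": 0.015, "dy": 0.28, "dz": -0.04, "yaw": -90, "jaw": 0.66}, {"dx": 0.015, "dy": 0.28, "dz": -0.04, "yaw": -90, "jaw": 0.66}])

```text
clock: 30.8
eef_pos: [504.4, 243.8, 82.9]
tool_rot: [-3.141, 0.001, 1.728]
force: [0.9, 0.5, 0.6]
width: 56.4
gripper_force: 0.0
```

Call:
arm_command(deltas=[{"dx": 0, "dy": 0.0015, "dz": -0.015, "yaw": 0, "jaw": 0.66}, {"dx": 0, "dy": 0.0015, "dz": -0.03, "yaw": 0, "jaw": 0.66}, {"dx": 0, "dy": 0.0015, "dz": -0.045, "yaw": 0, "jaw": 0.66}, {"dx": 0, "dy": 0.0015, "dz": -0.058, "yaw": 0, "jaw": 0.66}, {"dx": 0, "dy": 0.0015, "dz": -0.068, "yaw": 0, "jaw": 0.66}, {"dx": 0, "dy": 0.0015, "dz": -0.07, "yaw": 0, "jaw": 0.6}, {"dx": 0, "dy": 0.0015, "dz": -0.07, "yaw": 0, "jaw": 0.5}, {"dx": 0, "dy": 0.0015, "dz": -0.07, "yaw": 0, "jaw": 0.4}, {"dx": 0, "dy": 0.0015, "dz": -0.07, "yaw": 0, "jaw": 0.25}, {"dx": 0, "dy": 0.0015, "dz": -0.07, "yaw": 0, "jaw": 0.25}, {"dx": 0, "dy": 0.0015, "dz": -0.07, "yaw": 0, "jaw": 0.25}, {"dx": 0, "dy": 0.0015, "dz": -0.07, "yaw": 0, "jaw": 0.25}])

```text
clock: 32.0
eef_pos: [504.0, 247.0, 13.2]
tool_rot: [3.141, -0.0, 1.729]
force: [0.2, -0.5, 1.9]
width: 35.7
gripper_force: 59.8
```

Call:
arm_command(deltas=[{"dx": 0, "dy": 0, "dz": 0.01, "yaw": 0, "jaw": 0.25}, {"dx": 0, "dy": 0, "dz": 0.03, "yaw": 0, "jaw": 0.25}, {"dx": 0, "dy": 0, "dz": 0.055, "yaw": 0, "jaw": 0.25}, {"dx": 0, "dy": -0.01, "dz": 0.075, "yaw": 0, "jaw": 0.25}, {"dx": 0.001, "dy": -0.035, "dz": 0.085, "yaw": 0, "jaw": 0.25}, {"dx": 0.003, "dy": -0.07, "dz": 0.085, "yaw": 0, "jaw": 0.25}, {"dx": 0.005, "dy": -0.105, "dz": 0.085, "yaw": 0, "jaw": 0.25}, {"dx": 0.007, "dy": -0.14, "dz": 0.085, "yaw": 0, "jaw": 0.25}, {"dx": 0.009, "dy": -0.175, "dz": 0.085, "yaw": 0, "jaw": 0.25}, {"dx": 0.011, "dy": -0.21, "dz": 0.085, "yaw": 0, "jaw": 0.25}, {"dx": 0.013, "dy": -0.245, "dz": 0.085, "yaw": 0, "jaw": 0.25}, {"dx": 0.015, "dy": -0.275, "dz": 0.085, "yaw": 0, "jaw": 0.25}, {"dx": 0.015, "dy": -0.295, "dz": 0.08, "yaw": 0, "jaw": 0.25}, {"dx": 0.015, "dy": -0.304, "dz": 0.065, "yaw": 0, "jaw": 0.25}, {"dx": 0.015, "dy": -0.304, "dz": 0.045, "yaw": 0, "jaw": 0.25}, {"dx": 0.015, "dy": -0.304, "dz": 0.03, "yaw": 0, "jaw": 0.25}, {"dx": 0.015, "dy": -0.304, "dz": 0.018, "yaw": 0, "jaw": 0.25}, {"dx": 0.015, "dy": -0.304, "dz": 0.01, "yaw": 0, "jaw": 0.25}, {"dx": 0.015, "dy": -0.304, "dz": 0.008, "yaw": 0, "jaw": 0.25}, {"dx": 0.015, "dy": -0.304, "dz": 0.008, "yaw": 0, "jaw": 0.25}])

```text
clock: 34.0
eef_pos: [518.9, -57.2, 20.9]
tool_rot: [3.142, 0.0, 1.729]
force: [1.4, -0.3, -0.2]
width: 35.7
gripper_force: 59.8
```

Call:
arm_command(deltas=[{"dx": 0, "dy": 0, "dz": -0.001, "yaw": 0, "jaw": 0.25}, {"dx": 0, "dy": 0, "dz": -0.002, "yaw": 0, "jaw": 0.25}, {"dx": 0, "dy": 0, "dz": -0.002, "yaw": 0, "jaw": 0.25}, {"dx": 0, "dy": 0, "dz": -0.002, "yaw": 0, "jaw": 0.25}])

```text
clock: 34.4
eef_pos: [519.2, -57.1, 19.2]
tool_rot: [3.141, 0.0, 1.729]
force: [0.4, 0.2, 1.4]
width: 35.6
gripper_force: 59.9
```

Call:
arm_command(deltas=[{"dx": 0, "dy": 0, "dz": -0.0005, "yaw": 0, "jaw": 0.45}, {"dx": 0, "dy": 0, "dz": -0.0005, "yaw": 0, "jaw": 0.55}, {"dx": 0, "dy": 0, "dz": -0.0005, "yaw": 0, "jaw": 0.66}, {"dx": 0, "dy": 0, "dz": -0.0005, "yaw": 0, "jaw": 0.66}, {"dx": 0, "dy": 0, "dz": 0.01, "yaw": 0, "jaw": 0.66}, {"dx": 0, "dy": 0, "dz": 0.03, "yaw": 0, "jaw": 0.66}, {"dx": 0, "dy": 0, "dz": 0.06, "yaw": 0, "jaw": 0.66}, {"dx": 0, "dy": 0, "dz": 0.085, "yaw": 0, "jaw": 0.66}, {"dx": 0, "dy": 0.015, "dz": 0.09, "yaw": 0, "jaw": 0.66}, {"dx": -0.002, "dy": 0.05, "dz": 0.09, "yaw": 0, "jaw": 0.66}, {"dx": -0.004, "dy": 0.09, "dz": 0.09, "yaw": 0, "jaw": 0.66}, {"dx": -0.006, "dy": 0.13, "dz": 0.09, "yaw": 0, "jaw": 0.66}, {"dx": -0.008, "dy": 0.17, "dz": 0.09, "yaw": 0, "jaw": 0.66}, {"dx": -0.01, "dy": 0.21, "dz": 0.09, "yaw": 0, "jaw": 0.66}, {"dx": -0.012, "dy": 0.25, "dz": 0.09, "yaw": 0, "jaw": 0.66}, {"dx": -0.014, "dy": 0.29, "dz": 0.09, "yaw": 0, "jaw": 0.66}, {"dx": -0.014, "dy": 0.325, "dz": 0.09, "yaw": 0, "jaw": 0.66}, {"dx": -0.014, "dy": 0.345, "dz": 0.08, "yaw": 0, "jaw": 0.66}, {"dx": -0.014, "dy": 0.354, "dz": 0.07, "yaw": 0, "jaw": 0.66}, {"dx": -0.014, "dy": 0.354, "dz": 0.06, "yaw": 0, "jaw": 0.66}])

```text
clock: 36.4
eef_pos: [504.4, 296.8, 77.8]
tool_rot: [-3.141, 0.001, 1.73]
force: [-0.3, -0.2, -0.2]
width: 56.3
gripper_force: 0.0
```

Call:
arm_command(deltas=[{"dx": 0, "dy": 0, "dz": 0, "yaw": 0, "jaw": 0.66}, {"dx": 0, "dy": 0, "dz": 0, "yaw": 0, "jaw": 0.66}])

```text
clock: 36.6
eef_pos: [505.1, 294.0, 78.4]
tool_rot: [-3.141, 0.002, 1.725]
force: [0.7, -0.5, 0.6]
width: 56.3
gripper_force: 0.0
```

Call:
arm_command(deltas=[{"dx": 0, "dy": 0, "dz": -0.015, "yaw": 0, "jaw": 0.66}, {"dx": 0, "dy": 0, "dz": -0.03, "yaw": 0, "jaw": 0.66}, {"dx": 0, "dy": 0, "dz": -0.045, "yaw": 0, "jaw": 0.66}, {"dx": 0, "dy": 0, "dz": -0.058, "yaw": 0, "jaw": 0.66}, {"dx": 0, "dy": 0, "dz": -0.065, "yaw": 0, "jaw": 0.66}, {"dx": 0, "dy": 0, "dz": -0.066, "yaw": 0, "jaw": 0.6}, {"dx": 0, "dy": 0, "dz": -0.066, "yaw": 0, "jaw": 0.5}, {"dx": 0, "dy": 0, "dz": -0.066, "yaw": 0, "jaw": 0.4}, {"dx": 0, "dy": 0, "dz": -0.066, "yaw": 0, "jaw": 0.25}, {"dx": 0, "dy": 0, "dz": -0.066, "yaw": 0, "jaw": 0.25}, {"dx": 0, "dy": 0, "dz": -0.066, "yaw": 0, "jaw": 0.25}, {"dx": 0, "dy": 0, "dz": -0.066, "yaw": 0, "jaw": 0.25}])

```text
clock: 37.8
eef_pos: [505.1, 297.1, 13.3]
tool_rot: [3.141, -0.0, 1.729]
force: [0.0, -0.3, 4.4]
width: 35.8
gripper_force: 59.9
```

Call:
arm_command(deltas=[{"dx": 0, "dy": 0, "dz": 0.01, "yaw": 0, "jaw": 0.25}, {"dx": 0, "dy": 0, "dz": 0.03, "yaw": 0, "jaw": 0.25}, {"dx": 0, "dy": 0, "dz": 0.055, "yaw": 0, "jaw": 0.25}, {"dx": 0, "dy": -0.01, "dz": 0.075, "yaw": 0, "jaw": 0.25}, {"dx": 0, "dy": -0.035, "dz": 0.085, "yaw": 0, "jaw": 0.25}, {"dx": 0, "dy": -0.065, "dz": 0.085, "yaw": 0, "jaw": 0.25}, {"dx": 0, "dy": -0.095, "dz": 0.085, "yaw": 0, "jaw": 0.25}, {"dx": 0, "dy": -0.125, "dz": 0.085, "yaw": 0, "jaw": 0.25}, {"dx": 0, "dy": -0.155, "dz": 0.085, "yaw": 0, "jaw": 0.25}, {"dx": 0, "dy": -0.185, "dz": 0.085, "yaw": 0, "jaw": 0.25}, {"dx": 0, "dy": -0.215, "dz": 0.085, "yaw": 0, "jaw": 0.25}, {"dx": 0, "dy": -0.24, "dz": 0.08, "yaw": 0, "jaw": 0.25}, {"dx": 0, "dy": -0.255, "dz": 0.065, "yaw": 0, "jaw": 0.25}, {"dx": 0, "dy": -0.262, "dz": 0.045, "yaw": 0, "jaw": 0.25}, {"dx": 0, "dy": -0.262, "dz": 0.03, "yaw": 0, "jaw": 0.25}, {"dx": 0, "dy": -0.262, "dz": 0.018, "yaw": 0, "jaw": 0.25}, {"dx": 0, "dy": -0.262, "dz": 0.01, "yaw": 0, "jaw": 0.25}, {"dx": 0, "dy": -0.262, "dz": 0.008, "yaw": 0, "jaw": 0.25}, {"dx": 0, "dy": -0.262, "dz": 0.007, "yaw": 0, "jaw": 0.25}, {"dx": 0, "dy": -0.262, "dz": 0.006, "yaw": 0, "jaw": 0.25}])

```text
clock: 39.8
eef_pos: [505.2, 35.0, 19.3]
tool_rot: [3.141, 0.0, 1.729]
force: [-2.2, 0.2, 13.9]
width: 35.6
gripper_force: 60.8
```

Call:
arm_command(deltas=[{"dx": 0, "dy": 0, "dz": -0.0005, "yaw": 0, "jaw": 0.25}, {"dx": 0, "dy": 0, "dz": -0.001, "yaw": 0, "jaw": 0.25}, {"dx": 0, "dy": 0, "dz": -0.001, "yaw": 0, "jaw": 0.25}, {"dx": 0, "dy": 0, "dz": -0.001, "yaw": 0, "jaw": 0.25}])

```text
clock: 40.2
eef_pos: [505.2, 35.0, 19.3]
tool_rot: [3.14, -0.0, 1.729]
force: [-1.9, 0.5, 11.2]
width: 35.6
gripper_force: 60.8
```

Call:
arm_command(deltas=[{"dx": 0, "dy": 0, "dz": 0, "yaw": 0, "jaw": 0.45}, {"dx": 0, "dy": 0, "dz": 0, "yaw": 0, "jaw": 0.55}, {"dx": 0, "dy": 0, "dz": 0, "yaw": 0, "jaw": 0.66}, {"dx": 0, "dy": 0, "dz": 0, "yaw": 0, "jaw": 0.66}, {"dx": 0, "dy": 0, "dz": 0.01, "yaw": 0, "jaw": 0.66}, {"dx": 0, "dy": 0, "dz": 0.03, "yaw": 0, "jaw": 0.66}, {"dx": 0, "dy": 0, "dz": 0.06, "yaw": 0, "jaw": 0.66}, {"dx": 0, "dy": 0, "dz": 0.09, "yaw": 0, "jaw": 0.7}, {"dx": 0, "dy": 0.02, "dz": 0.12, "yaw": 8, "jaw": 0.7}, {"dx": 0, "dy": 0.055, "dz": 0.135, "yaw": 16, "jaw": 0.7}, {"dx": 0, "dy": 0.09, "dz": 0.135, "yaw": 24, "jaw": 0.7}, {"dx": 0, "dy": 0.125, "dz": 0.135, "yaw": 32, "jaw": 0.7}, {"dx": 0, "dy": 0.16, "dz": 0.135, "yaw": 40, "jaw": 0.7}, {"dx": 0, "dy": 0.195, "dz": 0.135, "yaw": 48, "jaw": 0.7}, {"dx": 0, "dy": 0.23, "dz": 0.135, "yaw": 56, "jaw": 0.7}, {"dx": 0, "dy": 0.265, "dz": 0.135, "yaw": 64, "jaw": 0.7}, {"dx": -0.001, "dy": 0.295, "dz": 0.135, "yaw": 72, "jaw": 0.7}, {"dx": -0.001, "dy": 0.317, "dz": 0.135, "yaw": 79, "jaw": 0.7}, {"dx": -0.001, "dy": 0.327, "dz": 0.135, "yaw": 85, "jaw": 0.7}, {"dx": -0.001, "dy": 0.3305, "dz": 0.135, "yaw": 90, "jaw": 0.7}])

```text
clock: 42.2
eef_pos: [503.2, 367.0, 153.3]
tool_rot: [3.141, 0.0, -2.977]
force: [-0.4, 1.4, -1.0]
width: 60.2
gripper_force: 0.0
```

Call:
arm_command(deltas=[{"dx": 0, "dy": 0, "dz": 0, "yaw": 0, "jaw": 0.7}, {"dx": 0, "dy": 0, "dz": 0, "yaw": 0, "jaw": 0.7}, {"dx": 0, "dy": 0, "dz": 0, "yaw": 0, "jaw": 0.7}, {"dx": 0, "dy": 0, "dz": 0, "yaw": 0, "jaw": 0.7}])

```text
clock: 42.6
eef_pos: [503.9, 364.8, 153.0]
tool_rot: [-3.141, 0.0, -2.985]
force: [0.5, -0.2, -0.3]
width: 59.4
gripper_force: 0.0
```

```bash
python3 -c "
from h import *
snap('side','side10'); crop('side10',240,420,80,320,2.4)"
```

```text
(no output)
```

View pics/side10_c240_80.png

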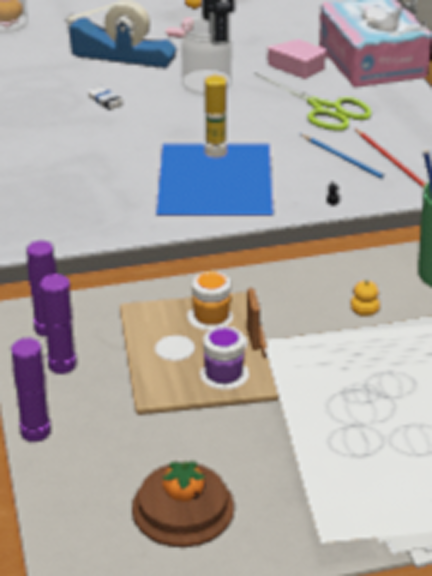

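Both pots are upright on their spots (212,300 and 224,353), and the pumpkin is on the plinth (184,480). The gripper is over the glue (215,100). Gripping the glue.

Call:
arm_command(deltas=[{"dx": 0, "dy": 0, "dz": -0.015, "yaw": 0, "jaw": 0.7}, {"dx": 0, "dy": 0, "dz": -0.035, "yaw": 0, "jaw": 0.7}, {"dx": 0, "dy": 0, "dz": -0.055, "yaw": 0, "jaw": 0.7}, {"dx": 0, "dy": 0, "dz": -0.075, "yaw": 0, "jaw": 0.7}, {"dx": 0, "dy": 0, "dz": -0.093, "yaw": 0, "jaw": 0.7}, {"dx": 0, "dy": 0, "dz": -0.106, "yaw": 0, "jaw": 0.7}, {"dx": 0, "dy": 0, "dz": -0.111, "yaw": 0, "jaw": 0.7}, {"dx": 0, "dy": 0, "dz": -0.111, "yaw": 0, "jaw": 0.6}, {"dx": 0, "dy": 0, "dz": -0.111, "yaw": 0, "jaw": 0.5}, {"dx": 0, "dy": 0, "dz": -0.111, "yaw": 0, "jaw": 0.4}, {"dx": 0, "dy": 0, "dz": -0.111, "yaw": 0, "jaw": 0.3}, {"dx": 0, "dy": 0, "dz": -0.111, "yaw": 0, "jaw": 0.1}, {"dx": 0, "dy": 0, "dz": -0.111, "yaw": 0, "jaw": 0.1}, {"dx": 0, "dy": 0, "dz": -0.111, "yaw": 0, "jaw": 0.1}, {"dx": 0, "dy": 0, "dz": -0.111, "yaw": 0, "jaw": 0.1}])

```text
clock: 44.15
eef_pos: [504.4, 365.6, 42.9]
tool_rot: [3.141, 0.001, -2.984]
force: [-1.1, 0.1, 6.1]
width: 26.2
gripper_force: 58.6
```

Call:
arm_command(deltas=[{"dx": 0, "dy": 0, "dz": 0.01, "yaw": 0, "jaw": 0.1}, {"dx": 0, "dy": 0, "dz": 0.03, "yaw": 0, "jaw": 0.1}, {"dx": 0, "dy": 0, "dz": 0.055, "yaw": 0, "jaw": 0.1}, {"dx": 0, "dy": -0.01, "dz": 0.08, "yaw": 0, "jaw": 0.1}, {"dx": -0.002, "dy": -0.035, "dz": 0.095, "yaw": 0, "jaw": 0.1}, {"dx": -0.005, "dy": -0.065, "dz": 0.095, "yaw": 0, "jaw": 0.1}, {"dx": -0.008, "dy": -0.095, "dz": 0.095, "yaw": 0, "jaw": 0.1}, {"dx": -0.01, "dy": -0.125, "dz": 0.095, "yaw": 0, "jaw": 0.1}, {"dx": -0.013, "dy": -0.155, "dz": 0.095, "yaw": 0, "jaw": 0.1}, {"dx": -0.016, "dy": -0.185, "dz": 0.095, "yaw": 0, "jaw": 0.1}, {"dx": -0.019, "dy": -0.215, "dz": 0.095, "yaw": 0, "jaw": 0.1}, {"dx": -0.022, "dy": -0.245, "dz": 0.095, "yaw": 0, "jaw": 0.1}, {"dx": -0.025, "dy": -0.275, "dz": 0.095, "yaw": 0, "jaw": 0.1}, {"dx": -0.028, "dy": -0.305, "dz": 0.095, "yaw": 0, "jaw": 0.1}, {"dx": -0.03, "dy": -0.335, "dz": 0.095, "yaw": 0, "jaw": 0.1}, {"dx": -0.032, "dy": -0.36, "dz": 0.095, "yaw": 0, "jaw": 0.1}, {"dx": -0.032, "dy": -0.376, "dz": 0.095, "yaw": 0, "jaw": 0.1}, {"dx": -0.032, "dy": -0.382, "dz": 0.09, "yaw": 0, "jaw": 0.1}, {"dx": -0.032, "dy": -0.382, "dz": 0.08, "yaw": 0, "jaw": 0.1}, {"dx": -0.032, "dy": -0.382, "dz": 0.07, "yaw": 0, "jaw": 0.1}])

```text
clock: 46.15
eef_pos: [471.9, -15.6, 111.1]
tool_rot: [3.141, 0.0, -2.982]
force: [-0.3, 0.3, 0.1]
width: 26.0
gripper_force: 58.9
```

Call:
arm_command(deltas=[{"dx": 0, "dy": 0, "dz": -0.015, "yaw": 0, "jaw": 0.1}, {"dx": 0, "dy": 0, "dz": -0.03, "yaw": 0, "jaw": 0.1}, {"dx": 0, "dy": 0, "dz": -0.045, "yaw": 0, "jaw": 0.1}, {"dx": 0, "dy": 0, "dz": -0.055, "yaw": 0, "jaw": 0.1}, {"dx": 0, "dy": 0, "dz": -0.061, "yaw": 0, "jaw": 0.1}, {"dx": 0, "dy": 0, "dz": -0.063, "yaw": 0, "jaw": 0.1}, {"dx": 0, "dy": 0, "dz": -0.064, "yaw": 0, "jaw": 0.1}, {"dx": 0, "dy": 0, "dz": -0.065, "yaw": 0, "jaw": 0.1}, {"dx": 0, "dy": 0, "dz": -0.065, "yaw": 0, "jaw": 0.1}])

```text
clock: 47.05
eef_pos: [471.2, -15.7, 48.7]
tool_rot: [3.141, -0.0, -2.982]
force: [-4.2, 1.9, 23.1]
width: 26.0
gripper_force: 61.5
```

Call:
arm_command(deltas=[{"dx": 0, "dy": 0, "dz": 0.001, "yaw": 0, "jaw": 0.1}, {"dx": 0, "dy": 0, "dz": 0.0015, "yaw": 0, "jaw": 0.1}, {"dx": 0, "dy": 0, "dz": 0.0015, "yaw": 0, "jaw": 0.1}, {"dx": 0, "dy": 0, "dz": 0.0015, "yaw": 0, "jaw": 0.1}])

```text
clock: 47.45
eef_pos: [472.0, -16.1, 48.8]
tool_rot: [3.141, 0.001, -2.983]
force: [-2.6, 1.3, 8.6]
width: 26.1
gripper_force: 59.6
```

Call:
arm_command(deltas=[{"dx": 0, "dy": 0, "dz": 0, "yaw": 0, "jaw": 0.35}, {"dx": 0, "dy": 0, "dz": 0, "yaw": 0, "jaw": 0.45}, {"dx": 0, "dy": 0, "dz": 0, "yaw": 0, "jaw": 0.55}, {"dx": 0, "dy": 0, "dz": 0, "yaw": 0, "jaw": 0.66}, {"dx": 0, "dy": 0, "dz": 0, "yaw": 0, "jaw": 0.66}, {"dx": 0, "dy": 0, "dz": 0.01, "yaw": 0, "jaw": 0.66}, {"dx": 0, "dy": 0, "dz": 0.03, "yaw": 0, "jaw": 0.66}, {"dx": 0, "dy": 0, "dz": 0.055, "yaw": 0, "jaw": 0.66}, {"dx": 0, "dy": 0, "dz": 0.08, "yaw": 0, "jaw": 0.66}, {"dx": 0, "dy": 0, "dz": 0.11, "yaw": 0, "jaw": 0.66}, {"dx": 0, "dy": 0.03, "dz": 0.12, "yaw": 0, "jaw": 0.66}, {"dx": 0, "dy": 0.07, "dz": 0.12, "yaw": 0, "jaw": 0.66}, {"dx": 0, "dy": 0.11, "dz": 0.12, "yaw": 0, "jaw": 0.66}, {"dx": 0, "dy": 0.15, "dz": 0.12, "yaw": 0, "jaw": 0.66}, {"dx": 0, "dy": 0.19, "dz": 0.12, "yaw": 0, "jaw": 0.66}, {"dx": 0, "dy": 0.23, "dz": 0.12, "yaw": 0, "jaw": 0.66}, {"dx": 0, "dy": 0.27, "dz": 0.12, "yaw": 0, "jaw": 0.66}, {"dx": 0, "dy": 0.3, "dz": 0.12, "yaw": 0, "jaw": 0.66}, {"dx": 0, "dy": 0.31, "dz": 0.12, "yaw": 0, "jaw": 0.66}, {"dx": 0, "dy": 0.31, "dz": 0.12, "yaw": 0, "jaw": 0.66}])

```text
clock: 49.45
eef_pos: [471.3, 294.5, 168.6]
tool_rot: [3.141, 0.0, -2.981]
force: [-0.2, -0.1, 0.1]
width: 56.2
gripper_force: 0.0
```

```bash
python3 -c "
from h import *
p,d=snap('top','top11'); crop('top11',290,480,105,235,4)"
```

```text
(no output)
```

View pics/top11_c290_105.png

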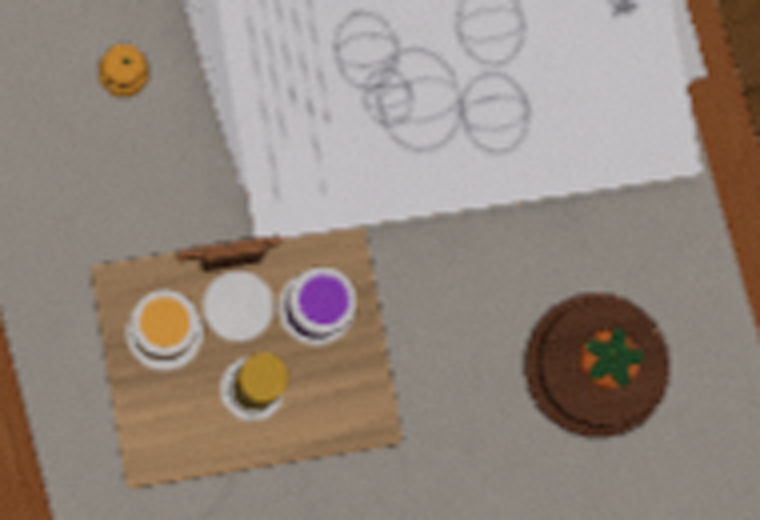

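The picture shows the orange pot (164,322), purple pot (324,300) and glue (263,379) back at their starting pixels, within about 0.6 px. The pumpkin (612,358) is centred on the plinth once parallax is allowed for. Handing in.

Call:
arm_command(deltas=[{"dx": 0, "dy": 0, "dz": 0, "yaw": 0, "jaw": 0.66}, {"dx": 0, "dy": 0, "dz": 0, "yaw": 0, "jaw": 0.66}, {"dx": 0, "dy": 0, "dz": 0, "yaw": 0, "jaw": 0.66}, {"dx": 0, "dy": 0, "dz": 0, "yaw": 0, "jaw": 0.66}])

```text
clock: 49.9
eef_pos: [472.0, 292.5, 168.4]
tool_rot: [-3.141, -0.0, -2.985]
force: [-0.4, -0.2, -0.3]
width: 56.3
gripper_force: 0.0
```

```bash
python3 -c "
from cell import *
print(finish_job())"
```

```text
the job is handed in; nothing more can be done
None
```

The job is handed in at about 50 s of the 141 s allowed: the pumpkin stands in the middle of the plinth, and the glue stick and both paint pots are back upright on their starting spots by the last camera check; no verdict was returned.

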